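# Turned samples into the drying rack, order reversed

### The job

Move the four freshly oiled wooden turnings from their dishes on the pale oiling board into the four pockets of the dark drying rack, one to a pocket, in reverse order, so that the last one oiled comes to hand first: the turning nearest the oiling board's post goes into the pocket farthest from the rack's post, the next one into the pocket beside it, and so on, until the turning farthest from the board's post stands in the pocket next to the rack's post. Stand each one upright on its foot on the pocket floor, never let one topple, and leave them all standing free.

Things in the scene. Friction and masses are not known exactly. Their poses are not given: they have to be found in the camera images.
- finial: Finial, the tallest turning, 84 mm high: foot, thin neck, a straight drum, and a small ball on top 27 mm across. Solid pale wood, loose, a round body of revolution about its z axis (z up); origin at the centre of its flat underside, foot 40 mm across. Its drum, 34 mm across and upright-sided from 27 to 52 mm above the underside, is the place to grip; 50 to 100 g.
- knob: Drawer knob like a mushroom, 60 mm high: foot, 22 mm stem and a wide cap. Solid pale wood, loose, a round body of revolution about its z axis (z up); origin at the centre of its flat underside, foot 40 mm across. The cap's rim, 50 mm across and upright-sided from 30 to 50 mm above the underside, is the place to grip; 55 to 115 g.
- foot: Bun foot for furniture, a stout round block with a flat top, 56 mm high and widest of the four. Solid pale wood, loose, a round body of revolution about its z axis (z up); origin at the centre of its flat underside, foot 40 mm across. Its side, 56 mm across and upright from 20 to 50 mm above the underside, is the place to grip; 70 to 140 g.
- eggcup: Egg cup, 70 mm high: foot, 18 mm stem, bowl with a dark round patch on its flat top (the cup is not yet hollowed). Solid pale wood, loose, a round body of revolution about its z axis (z up); origin at the centre of its flat underside, foot 40 mm across. Its bowl, almost straight-sided, 42 to 44 mm across from 29 to 70 mm above the underside, is the place to grip; 50 to 100 g.
- dish_finial: Shallow square aluminium oiling dish, 62 x 62 mm, 12 mm high, walls and floor 4 mm thick, fixed on the oiling board; at the start the finial stands in it (underside 4 mm above the dish's), at most 4 mm off centre each way. The four dishes look alike. Origin: centre of its underside; axes parallel to the board's.
- dish_knob: Shallow square aluminium oiling dish, 62 x 62 mm, 12 mm high, walls and floor 4 mm thick, fixed on the oiling board; at the start the knob stands in it (underside 4 mm above the dish's), at most 4 mm off centre each way. The four dishes look alike. Origin: centre of its underside; axes parallel to the board's.
- dish_foot: Shallow square aluminium oiling dish, 62 x 62 mm, 12 mm high, walls and floor 4 mm thick, fixed on the oiling board; at the start the foot stands in it (underside 4 mm above the dish's), at most 4 mm off centre each way. The four dishes look alike. Origin: centre of its underside; axes parallel to the board's.
- dish_eggcup: Shallow square aluminium oiling dish, 62 x 62 mm, 12 mm high, walls and floor 4 mm thick, fixed on the oiling board; at the start the eggcup stands in it (underside 4 mm above the dish's), at most 4 mm off centre each way. The four dishes look alike. Origin: centre of its underside; axes parallel to the board's.
- board: Oiling board: pale plywood, 350 x 86 x 12 mm, fixed, left or right of the robot, with the four dishes in a row. Origin: on its underside below the middle of the row. Its x axis runs along the row towards the end with a dark turned post (26 mm thick, top 72 mm above the table, at x = 172 mm); dish centres at x = -108, -36, 36, 108 mm (108 is next to the post), y = 0. z up.
- rack: Drying rack: dark wood, 350 x 84 mm, fixed, on the other side, with four empty square cork-floored pockets in a row, 60 mm inside, floors 12 mm and wall tops 24 mm above the table, walls 12 mm thick. Origin: underside, mid-row. x axis along the row to the end with a pale post (26 mm thick, 72 mm high, at x = 172 mm); pocket centres x = -108, -36, 36, 108 mm (108 is next to the post), y = 0.
Not all that is in view belongs to the job. What is shaped like the knob but pink, red or turquoise is not meant.

How it is judged:
By the outcome, as a careful person would: the job done as asked, in the order asked, and still so for the second after the job is handed in, with the robot touching nothing.
It also fails if it takes over 104 s, if anything falls off the work surface, if the arm or the gripper's body presses on something with over 40 N, if the wrist force passes 120 N, or if a joint passes its speed limit or range.

### The arm

A 7-joint arm with a two-finger parallel gripper is mounted at the origin on the work surface. World frame = base frame: x ahead of the robot, y to its left, z up, the work surface at z = 0. Lengths are in m, angles in rad, forces in N, time in s.
With the tool pointing down it reaches from about 0.4 to 0.925 m from the base axis. Payload 4.1 kg.
Tool frame: the origin (TCP) lies at the very end of the fingers, on their centre line; the grasp point (between the pads) lies 19 mm behind it; z points along the fingers, y is the line along which they close (so a half turn about z gives the same grasp; the last joint's range is limited). The gripper opens to 85 mm and grips with 20 to 120 N. Pads are 22 mm wide; open, the fingers measure 114 mm over their backs; the gripper's body (76 mm by 85 mm) begins 54 mm behind the grasp point. The pads swing forward as they close: fully open they stand 13 mm farther back than shut.
Start: joints at [-1.383, 0.398, 0.045, 1.537, -0.019, 1.207, -0.051], TCP at [0.184, 0.623, 0.196] pointing down, gripper open.
Joint ranges: [-2.82, 2.82], [-0.49, 2.23], [-1.37, 1.46], [0, 2.46], [-1.36, 4.5], [0.23, 2], [-2.94, 2.94]. Speed limits (rad/s): [2.57, 2.57, 3.14, 3.14, 3.14, 3.14, 3.14].

### API

Orientations are given as a unit quaternion [x, y, z, w].
In Python, from station import robot gives the robot as it stands.
- The arm moves only by the tool apply_moves, never from a script. Its argument "targets" is a list of rows, each an object of numbers: "tx", "ty", "tz": the shift along the tool's x, y, z in units of 40 mm (1.0 is 40 mm); "ax", "ay", "az": the turn, a rotation vector about the tool's x, y, z in units of 6 degrees (1.0 is 6 degrees); "gripper": the opening, from -1 (shut) to 1 (fully open). In form: [{"tx": .., "ty": .., "tz": .., "ax": .., "ay": .., "az": .., "gripper": ..}, ...]. A call has 1 to 12 rows; each row is the pose to reach, as a shift and turn from the pose commanded when the call began, along the tool's axes at that moment; what a row does not reach only later rows make up. A row lasts 1/12 s, in which the tool goes at most 41.7 mm and 7.16 degrees, less where a joint would pass 70% of its speed; a pose out of reach is approached as far as the arm can. A call with a gripper value outside its range is refused whole. The fingers move at their own pace and stop on an object; "grip_force" is the grip in N (left out, the last holds). Time passes only in rows, so rows that repeat a pose let the fingers close. It gives the time, the measured TCP pose, the force, the opening and the grip force at its end, in the units of the state.
- robot.get_obs(): the state, without advancing time (a new reading comes with each control period).
- robot.capture(name): name is "scene" or "top"; returns a dict with "img" (480x640x3 uint8, red, green, blue), "range_z" (480x640 float32, m along the optical axis (not along the pixel's ray), 0 where there is no reading), "K" (3x3 intrinsics, pixels), "dist" ([k1, k2, p1, p2, k3] as OpenCV has them; the pictures are not rectified), "pose" (4x4, takes a point from camera to world coordinates). Camera axes: x right, y down, z forward; pixel columns grow to the right and rows downward; lengths in m; the calibration is good to about 2 mm. A picture is of the moment at which its call begins.
- robot.close_job(): hands the job in; it is judged then, once.
The state is a dict: "t": time; "qpos": joint angles; "qvel": joint speeds; "joint_torque": joint torques, N m; "tcp_pos": TCP position; "eef_rot": TCP orientation; "contact_force": force on the tool from outside, world axes, zero at the start; "torque": the same for the moment, N m; "finger_gap": opening from 0.0 (shut) to 1.0 (fully open); "finger_force": force on a finger pad.
Only numpy, scipy, OpenCV 4.12 (cv2) and the standard library are available. Lean on these libraries where they do the work, as an engineer would, in place of code of your own. Each camera call takes 0.05 s, during which the arm holds its last target. There are 200 camera calls.

## Working session

There is one attempt and no reset: what is moved stays moved. The work goes in short steps, Python scripts to look and compute and a tool call to move; the robot and the scene stay as the last step left them, time stands still between calls to the robot, and variables do not carry over. Pictures are saved under pics/ and viewed, at most 14 in all, crops included, and the job is handed in when it is done.

Besides the shell and the picture viewer there is one more tool, called as name(argument=value, ...), one argument or row to a line, values as JSON. apply_moves: Moves the arm, as the interface text tells. Its arguments: {"type":"object","properties":{"targets":{"type":"array"},"grip_force":{"type":"number"}},"required":["targets"]}

```bash
mkdir -p pics; ls; python3 - <<'E'
from station import robot
import cv2,numpy as np
o=robot.get_obs(); print({k:np.round(v,3).tolist() for k,v in o.items()})
for n in("scene","top"):
    c=robot.capture(n); cv2.imwrite(f"pics/{n}0.png",c["img"][...,::-1]); np.savez(f"{n}0.npz",**c)
    print(n,c["K"].round(1).tolist(),c["dist"],c["pose"].round(3).tolist())
E
```

```text
pics
{'t': 0.0, 'qpos': [-1.383, 0.399, 0.045, 1.538, -0.019, 1.207, -0.051], 'qvel': [-0.0, 0.0, -0.002, -0.001, 0.001, 0.001, 0.0], 'joint_torque': [0.0, -47.513, 1.365, -25.421, 0.012, 0.01, 0.0], 'tcp_pos': [0.184, 0.623, 0.195], 'eef_rot': [0.143, 0.99, -0.001, -0.0], 'contact_force': [-0.054, -0.102, -0.296], 'torque': [-0.005, 0.004, 0.019], 'finger_force': 0.0, 'finger_gap': 1.002}
scene [[563.1, 0.0, 318.8], [0.0, 563.1, 239.5], [0.0, 0.0, 1.0]] [0.00645729 0.         0.         0.         0.        ] [[-0.769, 0.479, -0.424, 0.977], [0.639, 0.592, -0.492, 0.56], [0.015, -0.649, -0.761, 0.924], [0.0, 0.0, 0.0, 1.0]]
top [[562.3, 0.0, 306.8], [0.0, 562.3, 240.9], [0.0, 0.0, 1.0]] [-0.16098329  0.          0.          0.          0.        ] [[0.009, -0.999, 0.051, 0.435], [-1.0, -0.009, 0.0, 0.039], [0.0, -0.051, -0.999, 1.22], [0.0, 0.0, 0.0, 1.0]]
```

View pics/top0.png

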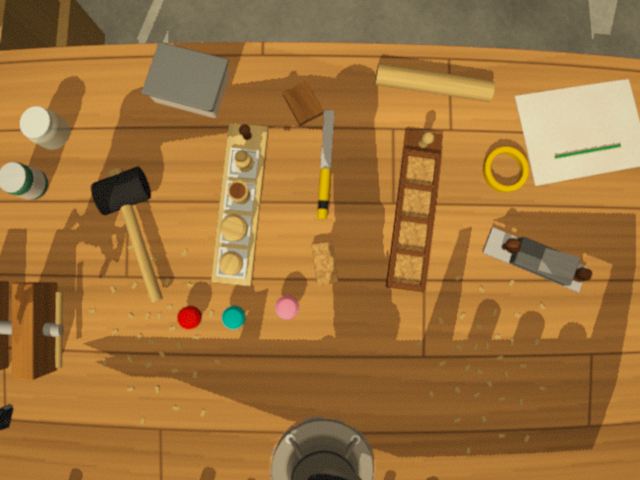

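View pics/scene0.png

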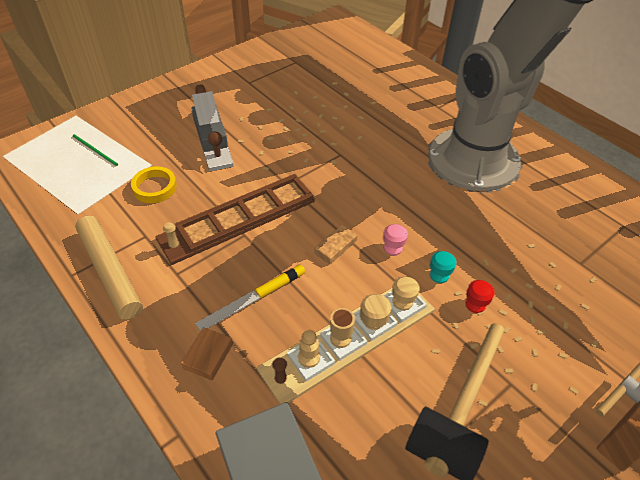

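The top view shows the board's dark post at about (245,131). From the post outwards the turnings are finial (242,158), eggcup (237,190), foot (232,228) and knob (231,263). The rack's pale post is at (427,140), with pockets at (420,168), (415,201), (411,234) and (406,268). The scene view shows the same order. The pink, turquoise and red knobs are distractors.

```bash
cat > h.py <<'E'
import cv2,numpy as np
from station import robot
def cloud(c):
    "world point for every pixel, from range_z"
    g=np.stack(np.meshgrid(np.arange(640.),np.arange(480.)),-1).reshape(-1,1,2)
    n=cv2.undistortPoints(g,c["K"],c["dist"]).reshape(480,640,2)
    z=c["range_z"]; p=np.dstack([n*z[...,None],z])
    return p@c["pose"][:3,:3].T+c["pose"][:3,3]
def plan(target,yaw_axis):
    "moves (tool axes, units) from measured pose to TCP target, tool y along yaw_axis"
    from scipy.spatial.transform import Rotation as R
    o=robot.get_obs(); r=R.from_quat(o["eef_rot"])
    y=np.array([*yaw_axis,0.]);y/=np.linalg.norm(y);z=np.array([0,0,-1.])
    T=R.from_matrix(np.c_[np.cross(y,z),y,z])
    print("t",round(o["t"],2),"tcp",np.round(o["tcp_pos"],4),"F",np.round(o["contact_force"],1),"gap",round(float(o["finger_gap"]),3))
    print("txyz",np.round(r.inv().apply(np.array(target)-o["tcp_pos"])/.04,3),"axyz",np.round(np.degrees((r.inv()*T).as_rotvec())/6,3))
E
python3 - <<'E'
from h import *
c=dict(np.load("top0.npz")); P=cloud(c); Z=P[...,2]; hsv=cv2.cvtColor(c["img"],cv2.COLOR_RGB2HSV)
def rect(m,name):
    q=P[m][:,:2].astype(np.float32); r=cv2.minAreaRect(q)
    print(name,m.sum(),"c",np.round(r[0],4),"size",np.round(r[1],4),"ang",round(r[2],2),"z",np.median(P[m][:,2]).round(4))
u,v=np.meshgrid(np.arange(640),np.arange(480))
box=lambda a,b,c_,d:(u>=a)&(u<b)&(v>=c_)&(v<d)
print("table z",np.median(Z[box(330,380,150,300)]))
rk=box(380,450,120,300)
rect(rk&(Z>.019)&(Z<.03),"rack walls")
rect(rk&(Z>.066)&(Z<.08),"rack post")
bd=box(205,275,115,295)
rect(bd&(Z>.018)&(Z<.03)&(hsv[...,1]<60)&(hsv[...,2]>120),"dishes")
rect(bd&(Z>.066)&(Z<.08)&(v<142),"board post")
for n,b,h in(("finial",(225,260,143,172),.1),("eggcup",(220,255,176,205),.086),("foot",(215,250,210,245),.072),("knob",(215,250,246,280),.076)):
    m=box(*b)&(Z>h-.012)&(Z<h+.008)
    rect(m,n); q=P[m]; print("   mean",q.mean(0).round(4),"max z",q[:,2].max().round(4))
E
```

```text
table z -3.9865047512632756e-05
rack walls 2364 c [ 0.5564 -0.1941] size [0.0858 0.3231] ang 82.89 z 0.0237
rack post 75 c [ 0.7135 -0.213 ] size [0.0218 0.0198] ang 19.81 z 0.0695
dishes 768 c [0.556  0.1879] size [0.0618 0.2774] ang 84.75 z 0.023
board post 80 c [0.7265 0.1718] size [0.0203 0.0201] ang 33.74 z 0.0699
finial 129 c [0.6638 0.1746] size [0.0254 0.0246] ang 46.16 z 0.0955
   mean [0.6633 0.1738 0.095 ] max z 0.1022
eggcup 351 c [0.5935 0.1812] size [0.0411 0.0419] ang 42.19 z 0.086
   mean [0.5933 0.181  0.0858] max z 0.0919
foot 548 c [0.5219 0.1911] size [0.0535 0.0532] ang 17.49 z 0.0709
   mean [0.5216 0.1908 0.0705] max z 0.0776
knob 429 c [0.4477 0.1962] size [0.0474 0.0461] ang 0.92 z 0.0719
   mean [0.4481 0.1952 0.0717] max z 0.0801
```

```bash
python3 - <<'E'
from h import *
c=dict(np.load("top0.npz")); P=cloud(c); Z=P[...,2]
u,v=np.meshgrid(np.arange(640),np.arange(480))
d=np.array([.9923,-.1237]); n=np.array([.1237,.9923]); o=np.array([.5438,-.1922])
a=(P[...,:2]-o)@d; b=(P[...,:2]-o)@n
for s in(-.108,-.036,.036,.108):
    m=(abs(a-s)<.036)&(abs(b)<.036)&(abs(Z-.012)<.004)
    q=P[m]; r=cv2.minAreaRect(q[:,:2].astype(np.float32)); print(s,m.sum(),"rect",np.round(r[0],4),np.round(r[1],4),round(r[2],1),"pred",(o+s*d).round(4),"z",q[:,2].mean().round(4))
X,Y=P[...,0],P[...,1]
m=(X>.15)&(X<.75)&(Y>-.3)&(Y<.5)&(Z>.05)
print("max z in work area",Z[m&(Y<.45)].max(),"max between board and rack",Z[(X>.35)&(X<.75)&(Y>-.15)&(Y<.13)].max())
plan([.6635,.1742,.195],[.0915,.9958])
E
```

```text
-0.108 681 rect [ 0.4385 -0.18  ] [0.0589 0.0604] 82.5 pred [ 0.4366 -0.1788] z 0.0123
-0.036 642 rect [ 0.5098 -0.1889] [0.0576 0.0578] 82.0 pred [ 0.5081 -0.1877] z 0.0123
0.036 655 rect [ 0.581  -0.1986] [0.0582 0.06  ] 82.0 pred [ 0.5795 -0.1967] z 0.0121
0.108 661 rect [ 0.6538 -0.2076] [0.0612 0.0603] 82.4 pred [ 0.651  -0.2056] z 0.0121
max z in work area 1.2199508624603623 max between board and rack 1.2199508624603623
t 0.1 tcp [0.1837 0.6229 0.1947] F [ 0.4 -0.1  0.5] gap 0.999
txyz [-1.4677e+01 -7.3670e+00  6.0000e-03] axyz [-1.600e-02 -1.000e-03 -1.863e+00]
```

apply_moves(
  targets=[
    {"tx":-14.7,"ty":-7.4,"tz":0,"az":-1.9,"gripper":1},
    {"tx":-14.7,"ty":-7.4,"tz":0,"az":-1.9,"gripper":1},
    {"tx":-14.7,"ty":-7.4,"tz":0,"az":-1.9,"gripper":1},
    {"tx":-14.7,"ty":-7.4,"tz":0,"az":-1.9,"gripper":1},
    {"tx":-14.7,"ty":-7.4,"tz":0,"az":-1.9,"gripper":1},
    {"tx":-14.7,"ty":-7.4,"tz":0,"az":-1.9,"gripper":1},
    {"tx":-14.7,"ty":-7.4,"tz":0,"az":-1.9,"gripper":1},
    {"tx":-14.7,"ty":-7.4,"tz":0,"az":-1.9,"gripper":1},
    {"tx":-14.7,"ty":-7.4,"tz":0,"az":-1.9,"gripper":1},
    {"tx":-14.7,"ty":-7.4,"tz":0,"az":-1.9,"gripper":1},
    {"tx":-14.7,"ty":-7.4,"tz":0,"az":-1.9,"gripper":1},
    {"tx":-14.7,"ty":-7.4,"tz":0,"az":-1.9,"gripper":1},
  ],
)

```text
validation failed for argument at $.ta...
```

```bash
python3 -c "
from h import *
plan([.6635,.1742,.195],[.0915,.9958])"
```

```text
t 0.1 tcp [0.1837 0.6229 0.1947] F [ 0.4 -0.1  0.5] gap 0.999
txyz [-1.4677e+01 -7.3670e+00  6.0000e-03] axyz [-1.600e-02 -1.000e-03 -1.863e+00]
```

apply_moves(
  targets=[
    {"tx":-1,"ty":-0.5,"tz":0,"ax":0,"ay":0,"az":-1,"gripper":1},
    {"tx":-14.7,"ty":-7.4,"tz":0,"ax":0,"ay":0,"az":-1.9,"gripper":1},
  ],
)

```text
t: 0.27
tcp_pos: [0.2419, 0.5675, 0.1946]
eef_rot: [0.038, 0.999, -0.0, -0.001]
contact_force: [1.0, -1.3, 0.7]
finger_gap: 1.001
finger_force: 0.0
```

```bash
python3 -c "
from h import *
plan([.6635,.1742,.16],[.0915,.9958])"
```

```text
t 0.27 tcp [0.2419 0.5675 0.1946] F [ 1.  -1.3  0.7] gap 1.001
txyz [-11.256  -9.006   0.853] axyz [-0.005 -0.014  0.152]
```

apply_moves(
  targets=[
    {"tx":-11.2,"ty":-9,"tz":0,"ax":0,"ay":0,"az":0,"gripper":1},
    {"tx":-11.2,"ty":-9,"tz":0,"ax":0,"ay":0,"az":0,"gripper":1},
    {"tx":-11.2,"ty":-9,"tz":0,"ax":0,"ay":0,"az":0,"gripper":1},
    {"tx":-11.2,"ty":-9,"tz":0,"ax":0,"ay":0,"az":0,"gripper":1},
    {"tx":-11.2,"ty":-9,"tz":0,"ax":0,"ay":0,"az":0,"gripper":1},
    {"tx":-11.2,"ty":-9,"tz":0,"ax":0,"ay":0,"az":0,"gripper":1},
    {"tx":-11.2,"ty":-9,"tz":0,"ax":0,"ay":0,"az":0,"gripper":1},
    {"tx":-11.2,"ty":-9,"tz":0,"ax":0,"ay":0,"az":0,"gripper":1},
    {"tx":-11.2,"ty":-9,"tz":0,"ax":0,"ay":0,"az":0,"gripper":1},
    {"tx":-11.2,"ty":-9,"tz":0,"ax":0,"ay":0,"az":0,"gripper":1},
    {"tx":-11.2,"ty":-9,"tz":0,"ax":0,"ay":0,"az":0,"gripper":1},
    {"tx":-11.2,"ty":-9,"tz":0,"ax":0,"ay":0,"az":0,"gripper":1},
  ],
)

```text
t: 1.27
tcp_pos: [0.6064, 0.2188, 0.1952]
eef_rot: [0.044, 0.999, -0.0, -0.0]
contact_force: [0.6, 0.6, 0.3]
finger_gap: 1.0
finger_force: 0.0
```

```bash
python3 -c "
from h import *
plan([.6635,.1742,.16],[.0915,.9958])"
```

```text
t 1.27 tcp [0.6064 0.2188 0.1952] F [0.6 0.6 0.3] gap 1.0
txyz [-1.521 -0.986  0.88 ] axyz [-0.001 -0.006  0.039]
```

apply_moves(
  targets=[
    {"tx":-0.8,"ty":-0.5,"tz":0,"ax":0,"ay":0,"az":0,"gripper":1},
    {"tx":-1.1,"ty":-0.7,"tz":0,"ax":0,"ay":0,"az":0,"gripper":1},
    {"tx":-1.1,"ty":-0.7,"tz":0,"ax":0,"ay":0,"az":0,"gripper":1},
    {"tx":-1.1,"ty":-0.7,"tz":0,"ax":0,"ay":0,"az":0,"gripper":1},
    {"tx":-1.1,"ty":-0.7,"tz":0,"ax":0,"ay":0,"az":0,"gripper":1},
  ],
)

```text
t: 1.68
tcp_pos: [0.6455, 0.1908, 0.1951]
eef_rot: [0.043, 0.999, 0.001, -0.001]
contact_force: [-0.5, 0.1, 0.2]
finger_gap: 0.996
finger_force: 0.0
```

```bash
python3 -c "
from h import *
plan([.6635,.1742,.035],[.0915,.9958])"
```

```text
t 1.68 tcp [0.6455 0.1908 0.1951] F [-0.5  0.1  0.2] gap 0.996
txyz [-0.493 -0.38   4.   ] axyz [ 0.011 -0.019  0.06 ]
```

apply_moves(
  targets=[
    {"tx":-0.49,"ty":-0.38,"tz":0.3,"ax":0,"ay":0,"az":0,"gripper":1},
    {"tx":-0.49,"ty":-0.38,"tz":0.8,"ax":0,"ay":0,"az":0,"gripper":1},
    {"tx":-0.49,"ty":-0.38,"tz":1.4,"ax":0,"ay":0,"az":0,"gripper":1},
    {"tx":-0.49,"ty":-0.38,"tz":2.0,"ax":0,"ay":0,"az":0,"gripper":1},
    {"tx":-0.49,"ty":-0.38,"tz":2.0,"ax":0,"ay":0,"az":0,"gripper":1},
    {"tx":-0.49,"ty":-0.38,"tz":2.0,"ax":0,"ay":0,"az":0,"gripper":1},
  ],
)

```text
t: 2.18
tcp_pos: [0.6629, 0.174, 0.1146]
eef_rot: [0.042, 0.999, 0.0, -0.002]
contact_force: [0.2, 0.2, 0.4]
finger_gap: 0.996
finger_force: 0.0
```

```bash
python3 -c "
from h import *
plan([.6635,.1742,.035],[.0915,.9958])"
```

```text
t 2.18 tcp [0.6629 0.174  0.1146] F [0.2 0.2 0.4] gap 0.996
txyz [-0.022  0.007  1.989] axyz [-0.    -0.034  0.067]
```

apply_moves(
  targets=[
    {"tx":-0.02,"ty":0,"tz":0.6,"ax":0,"ay":0,"az":0,"gripper":1},
    {"tx":-0.02,"ty":0,"tz":1.2,"ax":0,"ay":0,"az":0,"gripper":1},
    {"tx":-0.02,"ty":0,"tz":1.7,"ax":0,"ay":0,"az":0,"gripper":1},
    {"tx":-0.02,"ty":0,"tz":2,"ax":0,"ay":0,"az":0,"gripper":1},
    {"tx":-0.02,"ty":0,"tz":2,"ax":0,"ay":0,"az":0,"gripper":1},
    {"tx":-0.02,"ty":0,"tz":2,"ax":0,"ay":0,"az":0,"gripper":0},
    {"tx":-0.02,"ty":0,"tz":2,"ax":0,"ay":0,"az":0,"gripper":0},
    {"tx":-0.02,"ty":0,"tz":2,"ax":0,"ay":0,"az":0,"gripper":-1},
    {"tx":-0.02,"ty":0,"tz":2,"ax":0,"ay":0,"az":0,"gripper":-1},
    {"tx":-0.02,"ty":0,"tz":2,"ax":0,"ay":0,"az":0,"gripper":-1},
    {"tx":-0.02,"ty":0,"tz":2,"ax":0,"ay":0,"az":0,"gripper":-1},
    {"tx":-0.02,"ty":0,"tz":2,"ax":0,"ay":0,"az":0,"gripper":-1},
  ],
  grip_force=50,
)

```text
t: 3.18
tcp_pos: [0.6669, 0.1721, 0.0369]
eef_rot: [0.044, 0.999, 0.001, 0.001]
contact_force: [0.4, -0.2, 5.4]
finger_gap: 0.277
finger_force: 48.8
```

```bash
python3 -c "
from h import *
plan([.4385,-.1798,.14],[.127,.992])"
```

```text
t 3.18 tcp [0.6669 0.1721 0.0369] F [ 0.4 -0.2  5.4] gap 0.277
txyz [ 4.912 -9.261 -2.598] axyz [0.011 0.02  0.377]
```

```bash
python3 -c "
from h import *
c=robot.capture('scene'); cv2.imwrite('pics/s1.png',cv2.resize(c['img'][250:430,230:450,::-1],None,fx=3,fy=3))"
```

```text
(no output)
```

View pics/s1.png

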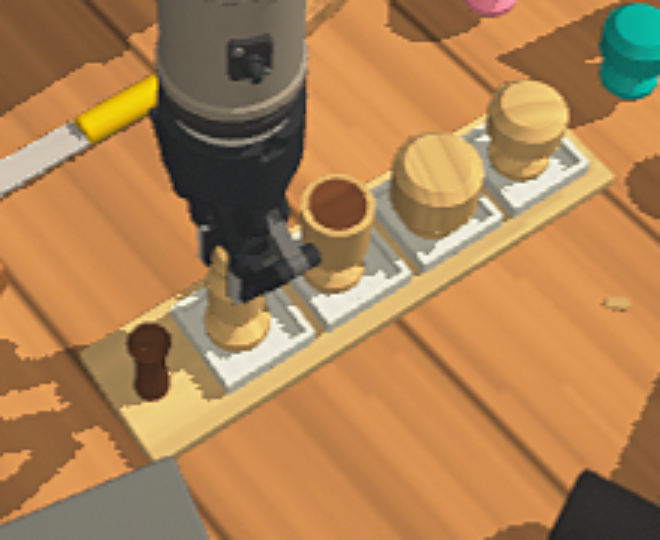

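The crop shows the fingers at about (265,275), off the drum towards the eggcup side. The finial's ball, at about (218,265), leans a little towards the post. The pads only caught the edge, so I'm comparing the two cameras before letting go.

```bash
python3 - <<'E'
from h import *
def rep(c,name,rng):
    P=cloud(c); X,Y,Z=P[...,0],P[...,1],P[...,2]
    for n,x,y,h,r in(("finial ball",.6635,.1742,.096,.03),("eggcup",.5934,.181,.086,.03),("foot",.5217,.191,.072,.035),("knob",.448,.1955,.073,.035),("post",.7265,.1718,.072,.02),("rackpost",.7135,-.213,.072,.02)):
        m=(np.hypot(X-x,Y-y)<r)&(abs(Z-h)<(.008 if n!="finial ball" else .012))
        if m.sum()>5:
            q=P[m]; rr=cv2.minAreaRect(q[:,:2].astype(np.float32)); print(name,n,m.sum(),np.round(rr[0],4),np.round(rr[1],4),"zmed",np.median(q[:,2]).round(4))
rep(dict(np.load("scene0.npz")),"scene0",0)
rep(dict(np.load("top0.npz")),"top0",0)
c=robot.capture("top"); cv2.imwrite("pics/t1.png",cv2.resize(c["img"][80:300,180:380,::-1],None,fx=2.7,fy=2.7)); np.savez("top1.npz",**c)
rep(robot.capture("scene"),"scene now",0)
E
```

```text
scene0 finial ball 184 [0.6659 0.1778] [0.0235 0.0257] zmed 0.0949
scene0 eggcup 458 [0.5944 0.1823] [0.0434 0.0432] zmed 0.0859
scene0 foot 609 [0.5221 0.1928] [0.0536 0.0546] zmed 0.0707
scene0 knob 436 [0.4483 0.1974] [0.047  0.0476] zmed 0.0723
scene0 post 137 [0.7267 0.174 ] [0.0214 0.0237] zmed 0.0693
scene0 rackpost 86 [ 0.7152 -0.2134] [0.0236 0.0219] zmed 0.069
top0 finial ball 132 [0.6638 0.1746] [0.0254 0.0246] zmed 0.0955
top0 eggcup 344 [0.5937 0.1813] [0.0408 0.0419] zmed 0.086
top0 foot 533 [0.5229 0.1922] [0.0521 0.0538] zmed 0.071
top0 knob 419 [0.4477 0.196 ] [0.0473 0.0458] zmed 0.072
top0 post 87 [0.7265 0.1711] [0.021  0.0211] zmed 0.0694
top0 rackpost 90 [ 0.7146 -0.2145] [0.022  0.0218] zmed 0.0691
scene now finial ball 142 [0.674  0.1731] [0.0509 0.0097] zmed 0.0946
scene now eggcup 462 [0.5945 0.1824] [0.0436 0.0431] zmed 0.086
scene now foot 613 [0.5219 0.1929] [0.0528 0.0544] zmed 0.0708
scene now knob 438 [0.4481 0.197 ] [0.048  0.0476] zmed 0.0721
scene now post 139 [0.7279 0.174 ] [0.0209 0.0233] zmed 0.0694
scene now rackpost 89 [ 0.7152 -0.2108] [0.0223 0.0218] zmed 0.0688
```

View pics/t1.png

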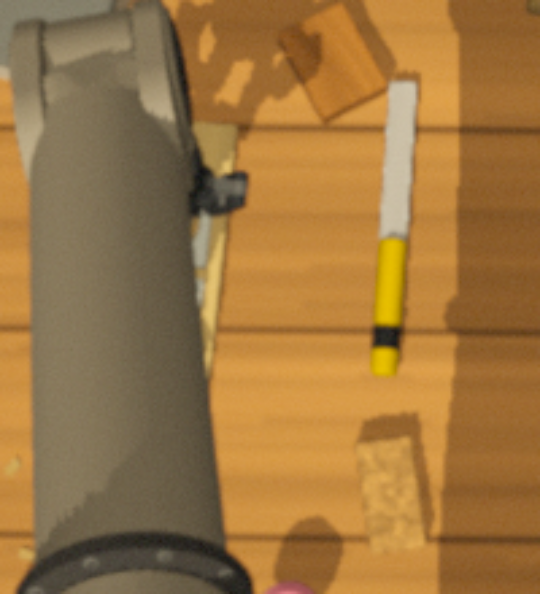

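The finger knuckle is at crop (220,190), but the arm hides the finial in this view. I'm measuring where the fingers are from the point clouds.

```bash
python3 - <<'E'
from h import *
c=robot.capture("scene"); P=cloud(c); np.savez("scene1.npz",**c)
o=robot.get_obs(); t=o["tcp_pos"]; print(t.round(4) if hasattr(t,'round') else t, o["qvel"])
hsv=cv2.cvtColor(c["img"],cv2.COLOR_RGB2HSV)
near=np.hypot(P[...,0]-t[0],P[...,1]-t[1])<.075
wood=(hsv[...,1]>70)&(hsv[...,0]<25)&(hsv[...,2]>110)
for z0 in np.arange(.02,.14,.01):
    for n,m in(("dark",~wood&(hsv[...,2]<110)),("wood",wood)):
        q=P[near&m&(P[...,2]>=z0)&(P[...,2]<z0+.01)&(np.hypot(P[...,0]-t[0],P[...,1]-t[1])<(.075 if n=="dark" else .03))]
        if len(q)>5:
            print(round(z0,3),n,len(q),"x",np.percentile(q[:,0],[3,50,97]).round(3),"y",np.percentile(q[:,1],[3,50,97]).round(3))
E
```

```text
[0.667  0.1721 0.0369] [-0.00085766  0.00031024 -0.00210826  0.00115019 -0.00027107  0.00012184
  0.00057622]
0.02 dark 38 x [0.623 0.73  0.736] y [0.171 0.179 0.183]
0.02 wood 162 x [0.65  0.674 0.683] y [0.164 0.187 0.195]
0.03 dark 27 x [0.722 0.732 0.735] y [0.172 0.18  0.182]
0.03 wood 32 x [0.66  0.672 0.68 ] y [0.172 0.184 0.189]
0.04 dark 24 x [0.688 0.73  0.735] y [0.173 0.18  0.184]
0.04 wood 27 x [0.658 0.677 0.681] y [0.171 0.184 0.191]
0.05 dark 14 x [0.656 0.732 0.736] y [0.176 0.18  0.182]
0.05 wood 64 x [0.657 0.672 0.681] y [0.171 0.188 0.192]
0.06 dark 104 x [0.714 0.729 0.738] y [0.165 0.178 0.185]
0.06 wood 55 x [0.665 0.677 0.681] y [0.161 0.179 0.19 ]
0.07 dark 63 x [0.615 0.726 0.735] y [0.161 0.174 0.19 ]
0.07 wood 33 x [0.673 0.676 0.68 ] y [0.159 0.171 0.189]
0.08 dark 45 x [0.602 0.674 0.678] y [0.159 0.186 0.198]
0.08 wood 17 x [0.671 0.677 0.678] y [0.147 0.174 0.184]
0.09 dark 38 x [0.669 0.675 0.679] y [0.159 0.176 0.198]
0.09 wood 32 x [0.67  0.674 0.677] y [0.155 0.171 0.178]
0.1 dark 30 x [0.668 0.675 0.68 ] y [0.158 0.161 0.196]
0.11 dark 31 x [0.669 0.676 0.681] y [0.151 0.16  0.198]
0.12 dark 121 x [0.661 0.674 0.683] y [0.135 0.196 0.214]
0.13 dark 53 x [0.661 0.679 0.684] y [0.159 0.195 0.22 ]
```

```bash
python3 -c "
from h import *
c=np.load('scene1.npz'); cv2.imwrite('pics/s2.png',cv2.resize(c['img'][305:390,265:365,::-1],None,fx=7,fy=7,interpolation=cv2.INTER_CUBIC))"
```

```text
(no output)
```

View pics/s2.png

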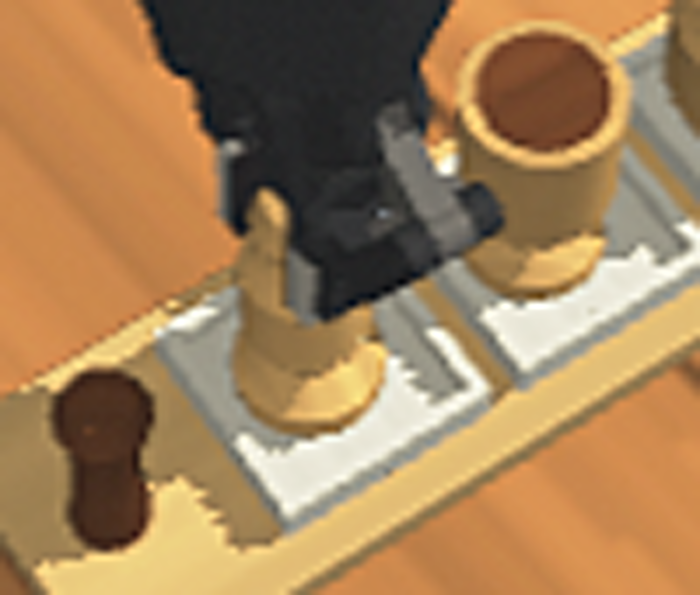

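The enlarged crop shows the finial upright, with its foot at about (308,370). The pad sits about where perspective puts it for a centred grip. I'm lifting it a little to test the hold.

apply_moves(
  targets=[
    {"tx":0,"ty":0,"tz":-0.1,"ax":0,"ay":0,"az":0,"gripper":-1},
    {"tx":0,"ty":0,"tz":-0.3,"ax":0,"ay":0,"az":0,"gripper":-1},
    {"tx":0,"ty":0,"tz":-0.6,"ax":0,"ay":0,"az":0,"gripper":-1},
    {"tx":0,"ty":0,"tz":-0.6,"ax":0,"ay":0,"az":0,"gripper":-1},
  ],
)

```text
t: 3.72
tcp_pos: [0.6677, 0.172, 0.0624]
eef_rot: [0.044, 0.999, 0.001, 0.002]
contact_force: [0.1, -0.8, -0.6]
finger_gap: 0.273
finger_force: 49.0
```

```bash
python3 -c "
from h import *
plan([.4385,-.1798,.15],[.127,.992])
c=robot.capture('scene'); cv2.imwrite('pics/s3.png',cv2.resize(c['img'][290:390,265:365,::-1],None,fx=6,fy=6,interpolation=cv2.INTER_CUBIC))"
```

```text
t 3.72 tcp [0.6677 0.172  0.0624] F [ 0.1 -0.8 -0.6] gap 0.273
txyz [ 4.925 -9.26  -2.223] axyz [0.015 0.037 0.375]
```

View pics/s3.png

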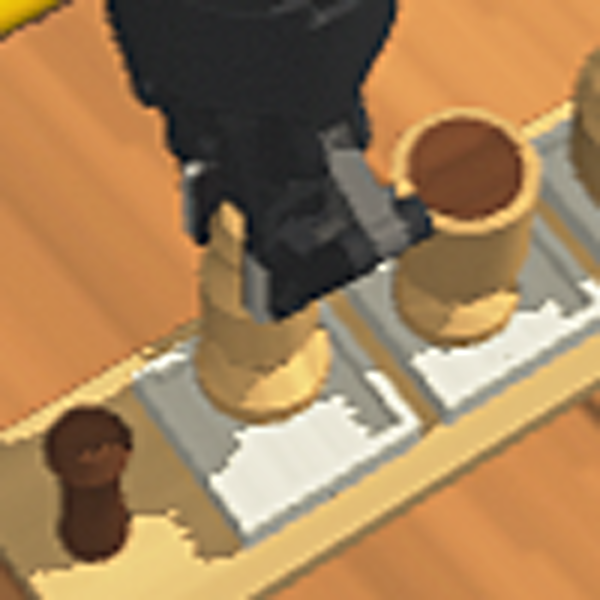

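The finial is held upright and clear of its dish. The foot has risen to about (263,390) in the crop, and the force reads about 0.6 N of weight.

apply_moves(
  targets=[
    {"tx":0,"ty":0,"tz":-0.6,"ax":0,"ay":0,"az":0,"gripper":-1},
    {"tx":0,"ty":0,"tz":-1.3,"ax":0,"ay":0,"az":0,"gripper":-1},
    {"tx":0.3,"ty":-0.5,"tz":-2.0,"ax":0,"ay":0,"az":0,"gripper":-1},
    {"tx":0.75,"ty":-1.3,"tz":-2.2,"ax":0,"ay":0,"az":0.2,"gripper":-1},
    {"tx":1.2,"ty":-2.2,"tz":-2.2,"ax":0,"ay":0,"az":0.4,"gripper":-1},
    {"tx":1.7,"ty":-3.1,"tz":-2.2,"ax":0,"ay":0,"az":0.4,"gripper":-1},
    {"tx":2.2,"ty":-4.0,"tz":-2.2,"ax":0,"ay":0,"az":0.4,"gripper":-1},
    {"tx":2.7,"ty":-4.9,"tz":-2.2,"ax":0,"ay":0,"az":0.4,"gripper":-1},
    {"tx":3.2,"ty":-5.8,"tz":-2.2,"ax":0,"ay":0,"az":0.4,"gripper":-1},
    {"tx":3.7,"ty":-6.7,"tz":-2.2,"ax":0,"ay":0,"az":0.4,"gripper":-1},
    {"tx":4.1,"ty":-7.5,"tz":-2.2,"ax":0,"ay":0,"az":0.4,"gripper":-1},
    {"tx":4.4,"ty":-8.2,"tz":-2.2,"ax":0,"ay":0,"az":0.4,"gripper":-1},
  ],
)

```text
t: 4.77
tcp_pos: [0.4593, -0.1418, 0.1476]
eef_rot: [0.066, 0.998, 0.0, -0.0]
contact_force: [0.9, 0.3, -0.9]
finger_gap: 0.271
finger_force: 49.1
```

```bash
python3 -c "
from h import *
plan([.4385,-.1798,.15],[.127,.992])"
```

```text
t 4.77 tcp [ 0.4593 -0.1418  0.1476] F [ 0.9  0.3 -0.9] gap 0.271
txyz [ 0.391 -1.01  -0.06 ] axyz [ 0.003 -0.005 -0.041]
```

apply_moves(
  targets=[
    {"tx":0.2,"ty":-0.4,"tz":0,"ax":0,"ay":0,"az":0,"gripper":-1},
    {"tx":0.35,"ty":-0.75,"tz":0,"ax":0,"ay":0,"az":0,"gripper":-1},
    {"tx":0.4,"ty":-0.95,"tz":0,"ax":0,"ay":0,"az":0,"gripper":-1},
    {"tx":0.4,"ty":-0.95,"tz":0,"ax":0,"ay":0,"az":0,"gripper":-1},
    {"tx":0.4,"ty":-0.95,"tz":0,"ax":0,"ay":0,"az":0,"gripper":-1},
  ],
)

```text
t: 5.18
tcp_pos: [0.4415, -0.1748, 0.1476]
eef_rot: [0.065, 0.998, 0.0, 0.0]
contact_force: [0.2, 0.5, -0.7]
finger_gap: 0.274
finger_force: 49.1
```

```bash
python3 -c "
from h import *
plan([.4385,-.1798,.034],[.127,.992])
c=robot.capture('scene'); cv2.imwrite('pics/s4.png',cv2.resize(c['img'][90:290,150:400,::-1],None,fx=3,fy=3,interpolation=cv2.INTER_CUBIC))"
```

```text
t 5.18 tcp [ 0.4415 -0.1748  0.1476] F [ 0.2  0.5 -0.7] gap 0.274
txyz [ 0.058 -0.136  2.84 ] axyz [ 0.006  0.004 -0.024]
```

View pics/s4.png

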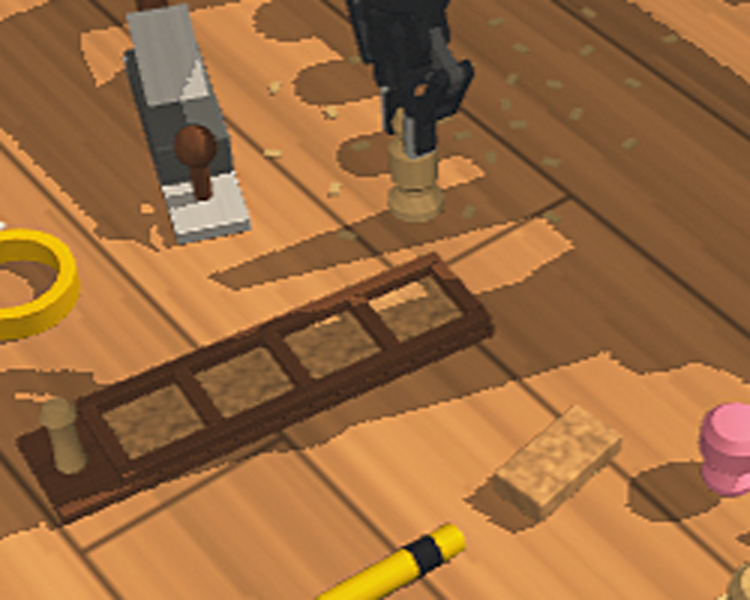

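The crop shows the finial hanging above the rack row at about (415,190). Foot and drum are both visible below the fingertips at (420,155), so the pads may be on the ball and not the drum. I'm measuring the tip and underside heights.

```bash
python3 - <<'E'
from h import *
c=robot.capture("scene"); P=cloud(c); np.savez("scene2.npz",**c)
hsv=cv2.cvtColor(c["img"],cv2.COLOR_RGB2HSV)
t=robot.get_obs()["tcp_pos"]; near=np.hypot(P[...,0]-t[0],P[...,1]-t[1])<.06
wood=(hsv[...,1]>70)&(hsv[...,0]<25)&(hsv[...,2]>80)
for z0 in np.arange(.07,.26,.008):
    s=[]
    for n,m in(("dark",~wood),("wood",wood)):
        q=P[near&m&(P[...,2]>=z0)&(P[...,2]<z0+.008)]
        if len(q)>3: s.append((n,len(q),np.percentile(q[:,0],[2,98]).round(3).tolist(),np.percentile(q[:,1],[2,98]).round(3).tolist()))
    print(round(z0,3),*s)
E
```

```text
0.07
0.078
0.086
0.094
0.102
0.11
0.118
0.126 ('wood', 40, [0.428, 0.459], [-0.176, -0.15])
0.134 ('wood', 119, [0.423, 0.459], [-0.183, -0.151])
0.142 ('wood', 28, [0.431, 0.452], [-0.17, -0.155])
0.15 ('wood', 19, [0.432, 0.456], [-0.168, -0.154])
0.158 ('wood', 51, [0.43, 0.457], [-0.175, -0.153])
0.166 ('wood', 52, [0.43, 0.457], [-0.176, -0.153])
0.174 ('wood', 68, [0.428, 0.457], [-0.183, -0.153])
0.182 ('dark', 15, [0.436, 0.454], [-0.187, -0.152]) ('wood', 13, [0.442, 0.453], [-0.188, -0.156])
0.19 ('dark', 39, [0.438, 0.455], [-0.188, -0.148]) ('wood', 11, [0.448, 0.454], [-0.192, -0.162])
0.198 ('dark', 45, [0.44, 0.454], [-0.188, -0.146]) ('wood', 16, [0.447, 0.453], [-0.187, -0.163])
0.206 ('dark', 52, [0.438, 0.454], [-0.187, -0.147]) ('wood', 15, [0.441, 0.455], [-0.191, -0.159])
0.214 ('dark', 38, [0.44, 0.454], [-0.191, -0.148]) ('wood', 5, [0.448, 0.456], [-0.194, -0.158])
0.222 ('dark', 27, [0.442, 0.456], [-0.205, -0.149]) ('wood', 4, [0.451, 0.459], [-0.194, -0.154])
0.23 ('dark', 87, [0.438, 0.459], [-0.214, -0.128]) ('wood', 8, [0.446, 0.452], [-0.22, -0.195])
0.238 ('dark', 63, [0.437, 0.46], [-0.218, -0.123])
0.246 ('dark', 119, [0.436, 0.461], [-0.218, -0.12])
0.254 ('dark', 111, [0.439, 0.461], [-0.227, -0.116])
```

The clouds show the finial's underside at 0.127, which is TCP minus 20.5 mm, as it was at pickup. The fingertips are only at about 0.18, so they end about 33 mm short of the reported TCP and the grip is on the ball. It is firm and upright, so I'll place it this way and grip lower on the others.

apply_moves(
  targets=[
    {"tx":0.03,"ty":-0.16,"tz":0.3,"ax":0,"ay":0,"az":0,"gripper":-1},
    {"tx":0.03,"ty":-0.16,"tz":0.8,"ax":0,"ay":0,"az":0,"gripper":-1},
    {"tx":0.03,"ty":-0.16,"tz":1.4,"ax":0,"ay":0,"az":0,"gripper":-1},
    {"tx":0.03,"ty":-0.16,"tz":2.0,"ax":0,"ay":0,"az":0,"gripper":-1},
    {"tx":0.03,"ty":-0.16,"tz":2.4,"ax":0,"ay":0,"az":0,"gripper":-1},
    {"tx":0.03,"ty":-0.16,"tz":2.6,"ax":0,"ay":0,"az":0,"gripper":-1},
    {"tx":0.03,"ty":-0.16,"tz":2.6,"ax":0,"ay":0,"az":0,"gripper":-1},
    {"tx":0.03,"ty":-0.16,"tz":2.6,"ax":0,"ay":0,"az":0,"gripper":-1},
  ],
)

```text
t: 5.95
tcp_pos: [0.4397, -0.1809, 0.0437]
eef_rot: [0.064, 0.998, 0.0, 0.0]
contact_force: [0.4, -0.1, -0.6]
finger_gap: 0.278
finger_force: 49.1
```

```bash
python3 -c "
from h import *
plan([.4395,-.181,.0335],[.127,.992])
c=robot.capture('scene'); cv2.imwrite('pics/s5.png',cv2.resize(c['img'][130:260,210:360,::-1],None,fx=4,fy=4,interpolation=cv2.INTER_CUBIC))"
```

```text
t 5.95 tcp [ 0.4397 -0.1809  0.0437] F [ 0.4 -0.1 -0.6] gap 0.278
txyz [ 0.004 -0.003  0.256] axyz [ 0.001  0.    -0.01 ]
```

View pics/s5.png

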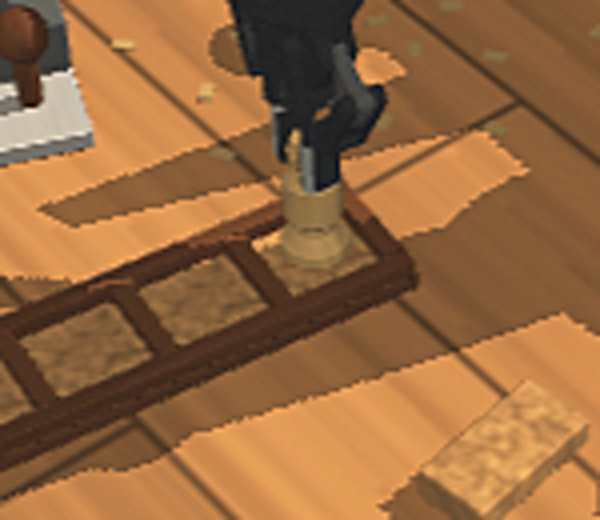

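The finial is over the last pocket, with its foot at about (318,250) inside the walls. I'm lowering it and releasing.

apply_moves(
  targets=[
    {"tx":0,"ty":0,"tz":0.12,"ax":0,"ay":0,"az":0,"gripper":-1},
    {"tx":0,"ty":0,"tz":0.22,"ax":0,"ay":0,"az":0,"gripper":-1},
    {"tx":0,"ty":0,"tz":0.26,"ax":0,"ay":0,"az":0,"gripper":-1},
    {"tx":0,"ty":0,"tz":0.26,"ax":0,"ay":0,"az":0,"gripper":-1},
    {"tx":0,"ty":0,"tz":0.26,"ax":0,"ay":0,"az":0,"gripper":-1},
    {"tx":0,"ty":0,"tz":0.26,"ax":0,"ay":0,"az":0,"gripper":-0.3},
    {"tx":0,"ty":0,"tz":0.26,"ax":0,"ay":0,"az":0,"gripper":0.2},
    {"tx":0,"ty":0,"tz":0.26,"ax":0,"ay":0,"az":0,"gripper":1},
    {"tx":0,"ty":0,"tz":0.26,"ax":0,"ay":0,"az":0,"gripper":1},
    {"tx":0,"ty":0,"tz":0.26,"ax":0,"ay":0,"az":0,"gripper":1},
    {"tx":0,"ty":0,"tz":0,"ax":0,"ay":0,"az":0,"gripper":1},
    {"tx":0,"ty":0,"tz":-0.6,"ax":0,"ay":0,"az":0,"gripper":1},
  ],
)

```text
t: 7.0
tcp_pos: [0.4365, -0.1806, 0.0662]
eef_rot: [0.065, 0.998, 0.0, -0.003]
contact_force: [-0.4, 0.7, 1.1]
finger_gap: 0.997
finger_force: 0.0
```

apply_moves(
  targets=[
    {"tx":0,"ty":0,"tz":-0.8,"ax":0,"ay":0,"az":0,"gripper":1},
    {"tx":0,"ty":0,"tz":-1.7,"ax":0,"ay":0,"az":0,"gripper":1},
    {"tx":0,"ty":0,"tz":-2.0,"ax":0,"ay":0,"az":0,"gripper":1},
    {"tx":0,"ty":0,"tz":-2.0,"ax":0,"ay":0,"az":0,"gripper":1},
    {"tx":0,"ty":0,"tz":-2.0,"ax":0,"ay":0,"az":0,"gripper":1},
  ],
)

```text
t: 7.42
tcp_pos: [0.4395, -0.1814, 0.1486]
eef_rot: [0.065, 0.998, 0.0, 0.001]
contact_force: [0.4, 1.0, -0.1]
finger_gap: 1.0
finger_force: 0.0
```

```bash
python3 - <<'E'
from h import *
c=robot.capture("scene"); P=cloud(c); hsv=cv2.cvtColor(c["img"],cv2.COLOR_RGB2HSV)
plan([.5934,.181,.16],[.0915,.9958])
t=robot.get_obs()["tcp_pos"]; near=np.hypot(P[...,0]-t[0],P[...,1]-t[1])<.08
dark=(hsv[...,2]<90)|(hsv[...,1]<60)
for z0 in np.arange(t[2]-.02,t[2]+.1,.008):
    q=P[near&dark&(P[...,2]>=z0)&(P[...,2]<z0+.008)]
    if len(q)>3: print(round(z0-t[2],3),len(q),np.percentile(q[:,0]-t[0],[2,98]).round(3),np.percentile(q[:,1]-t[1],[2,98]).round(3))
m=(np.hypot(P[...,0]-.4395,P[...,1]+.181)<.03)&(P[...,2]>.03)&(P[...,2]<.1)
for a,b in((.045,.064),(.07,.1)):
    q=P[m&(P[...,2]>a)&(P[...,2]<b)]; print("finial",a,q[:,0].min().round(3),q[:,0].max().round(3),q[:,1].max().round(3),q[:,2].max().round(3))
cv2.imwrite('pics/s6.png',cv2.resize(c['img'][100:260,210:360,::-1],None,fx=4,fy=4,interpolation=cv2.INTER_CUBIC))
E
```

```text
t 7.47 tcp [ 0.4385 -0.1811  0.1474] F [-0.4 -0.4  0.3] gap 1.002
txyz [-2.669  9.476 -0.312] axyz [ 0.005 -0.005 -0.363]
0.044 9 [-0.01   0.009] [-0.047  0.051]
0.052 45 [-0.016  0.017] [-0.046  0.055]
0.06 68 [-0.014  0.017] [-0.046  0.057]
0.068 77 [-0.016  0.018] [-0.046  0.058]
0.076 60 [-0.013  0.018] [-0.045  0.058]
0.084 44 [-0.011  0.017] [-0.049  0.056]
0.092 46 [-0.004  0.02 ] [-0.066  0.074]
finial 0.045 0.421 0.455 -0.158 0.064
finial 0.07 0.423 0.457 -0.162 0.097
```

View pics/s6.png

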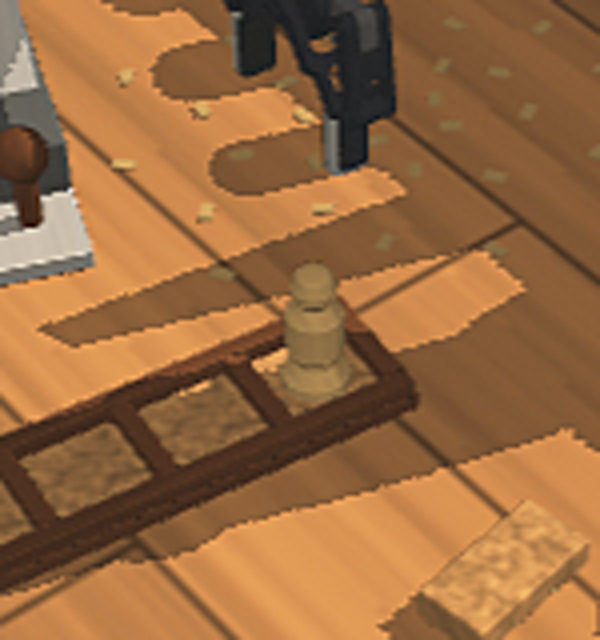

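The finial stands upright in the last pocket, with its ball at (314,285) and foot at (314,380). The open gripper is clear of it. Next is the eggcup.

apply_moves(
  targets=[
    {"tx":-0.1,"ty":0.4,"tz":0,"ax":0,"ay":0,"az":-0.1,"gripper":1},
    {"tx":-0.37,"ty":1.3,"tz":0,"ax":0,"ay":0,"az":-0.3,"gripper":1},
    {"tx":-0.62,"ty":2.2,"tz":0,"ax":0,"ay":0,"az":-0.36,"gripper":1},
    {"tx":-0.9,"ty":3.2,"tz":0,"ax":0,"ay":0,"az":-0.36,"gripper":1},
    {"tx":-1.18,"ty":4.2,"tz":0,"ax":0,"ay":0,"az":-0.36,"gripper":1},
    {"tx":-1.46,"ty":5.2,"tz":0,"ax":0,"ay":0,"az":-0.36,"gripper":1},
    {"tx":-1.75,"ty":6.2,"tz":0,"ax":0,"ay":0,"az":-0.36,"gripper":1},
    {"tx":-2.03,"ty":7.2,"tz":0,"ax":0,"ay":0,"az":-0.36,"gripper":1},
    {"tx":-2.3,"ty":8.2,"tz":0,"ax":0,"ay":0,"az":-0.36,"gripper":1},
    {"tx":-2.55,"ty":9.0,"tz":0,"ax":0,"ay":0,"az":-0.36,"gripper":1},
    {"tx":-2.67,"ty":9.4,"tz":0,"ax":0,"ay":0,"az":-0.36,"gripper":1},
    {"tx":-2.67,"ty":9.47,"tz":0,"ax":0,"ay":0,"az":-0.36,"gripper":1},
  ],
)

```text
t: 8.47
tcp_pos: [0.5931, 0.1857, 0.1449]
eef_rot: [0.043, 0.999, 0.0, -0.002]
contact_force: [-0.7, 0.3, 0.2]
finger_gap: 1.002
finger_force: 0.0
```

apply_moves(
  targets=[
    {"tx":0,"ty":0,"tz":0.5,"ax":0,"ay":0,"az":0,"gripper":1},
    {"tx":0,"ty":0,"tz":0.6,"ax":0,"ay":0,"az":0,"gripper":1},
    {"tx":0,"ty":0,"tz":0.6,"ax":0,"ay":0,"az":0,"gripper":1},
    {"tx":0,"ty":0,"tz":0.6,"ax":0,"ay":0,"az":0,"gripper":1},
  ],
)

```text
t: 8.8
tcp_pos: [0.5931, 0.1787, 0.1229]
eef_rot: [0.047, 0.999, -0.001, -0.001]
contact_force: [-0.1, -1.7, -0.8]
finger_gap: 0.996
finger_force: 0.0
```

```bash
python3 -c "
from h import *
plan([.594,.181,.011],[.0915,.9958])"
```

```text
t 8.8 tcp [0.5931 0.1787 0.1229] F [-0.1 -1.7 -0.8] gap 0.996
txyz [-0.023  0.063  2.797] axyz [-0.014 -0.019 -0.021]
```

apply_moves(
  targets=[
    {"tx":-0.02,"ty":0.06,"tz":0.5,"ax":0,"ay":0,"az":0,"gripper":1},
    {"tx":-0.02,"ty":0.06,"tz":1.2,"ax":0,"ay":0,"az":0,"gripper":1},
    {"tx":-0.02,"ty":0.06,"tz":1.8,"ax":0,"ay":0,"az":0,"gripper":1},
    {"tx":-0.02,"ty":0.06,"tz":2.4,"ax":0,"ay":0,"az":0,"gripper":1},
    {"tx":-0.02,"ty":0.06,"tz":2.7,"ax":0,"ay":0,"az":0,"gripper":1},
    {"tx":-0.02,"ty":0.06,"tz":2.8,"ax":0,"ay":0,"az":0,"gripper":1},
    {"tx":-0.02,"ty":0.06,"tz":2.8,"ax":0,"ay":0,"az":0,"gripper":1},
  ],
)

```text
t: 9.38
tcp_pos: [0.5948, 0.1822, 0.0114]
eef_rot: [0.046, 0.999, -0.0, -0.0]
contact_force: [0.7, 0.2, 1.1]
finger_gap: 1.005
finger_force: 0.0
```

apply_moves(
  targets=[
    {"tx":0,"ty":0,"tz":0,"ax":0,"ay":0,"az":0,"gripper":0.3},
    {"tx":0,"ty":0,"tz":0,"ax":0,"ay":0,"az":0,"gripper":0.3},
    {"tx":0,"ty":0,"tz":0,"ax":0,"ay":0,"az":0,"gripper":0},
    {"tx":0,"ty":0,"tz":0,"ax":0,"ay":0,"az":0,"gripper":-1},
    {"tx":0,"ty":0,"tz":0,"ax":0,"ay":0,"az":0,"gripper":-1},
    {"tx":0,"ty":0,"tz":0,"ax":0,"ay":0,"az":0,"gripper":-1},
    {"tx":0,"ty":0,"tz":0,"ax":0,"ay":0,"az":0,"gripper":-1},
    {"tx":0,"ty":0,"tz":0,"ax":0,"ay":0,"az":0,"gripper":-1},
  ],
)

```text
t: 10.05
tcp_pos: [0.596, 0.1829, 0.0131]
eef_rot: [0.046, 0.999, 0.0, 0.001]
contact_force: [-0.7, -0.3, 7.2]
finger_gap: 0.496
finger_force: 50.3
```

```bash
python3 -c "
from h import *
plan([.511,-.190,.14],[.127,.992])
c=robot.capture('scene'); cv2.imwrite('pics/s7.png',cv2.resize(c['img'][250:400,260:430,::-1],None,fx=4,fy=4,interpolation=cv2.INTER_CUBIC))"
```

```text
t 10.05 tcp [0.596  0.1829 0.0131] F [-0.7 -0.3  7.2] gap 0.496
txyz [ 1.252 -9.476 -3.184] axyz [0.011 0.019 0.336]
```

View pics/s7.png

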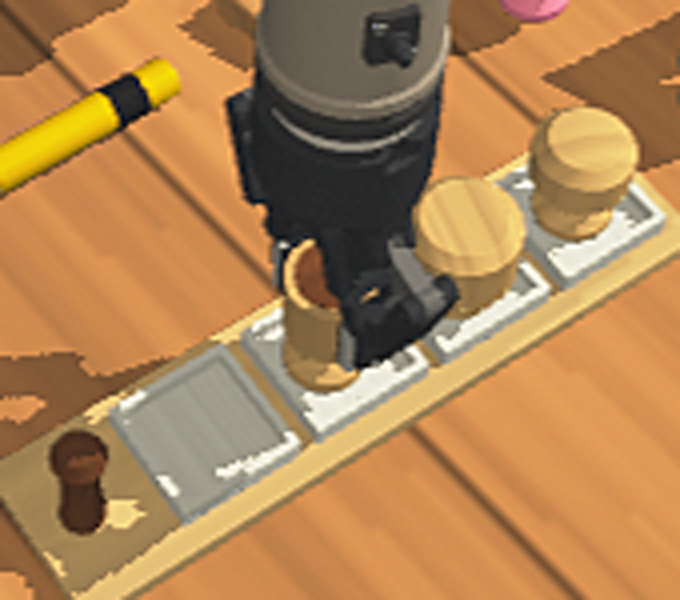

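The pads now hold the eggcup's bowl: a gap of 0.496 is about 42 mm, as it should be. The cup is upright with its foot at about (320,370).

apply_moves(
  targets=[
    {"tx":0,"ty":0,"tz":-0.2,"ax":0,"ay":0,"az":0,"gripper":-1},
    {"tx":0,"ty":0,"tz":-0.8,"ax":0,"ay":0,"az":0,"gripper":-1},
    {"tx":0,"ty":0,"tz":-1.5,"ax":0,"ay":0,"az":0,"gripper":-1},
    {"tx":0.05,"ty":-0.3,"tz":-2.3,"ax":0,"ay":0,"az":0.1,"gripper":-1},
    {"tx":0.1,"ty":-0.9,"tz":-2.9,"ax":0,"ay":0,"az":0.2,"gripper":-1},
    {"tx":0.25,"ty":-1.8,"tz":-3.2,"ax":0,"ay":0,"az":0.34,"gripper":-1},
    {"tx":0.36,"ty":-2.7,"tz":-3.2,"ax":0,"ay":0,"az":0.34,"gripper":-1},
    {"tx":0.5,"ty":-3.7,"tz":-3.2,"ax":0,"ay":0,"az":0.34,"gripper":-1},
    {"tx":0.62,"ty":-4.7,"tz":-3.2,"ax":0,"ay":0,"az":0.34,"gripper":-1},
    {"tx":0.75,"ty":-5.7,"tz":-3.2,"ax":0,"ay":0,"az":0.34,"gripper":-1},
    {"tx":0.88,"ty":-6.7,"tz":-3.2,"ax":0,"ay":0,"az":0.34,"gripper":-1},
    {"tx":1.0,"ty":-7.6,"tz":-3.2,"ax":0,"ay":0,"az":0.34,"gripper":-1},
  ],
)

```text
t: 11.1
tcp_pos: [0.5259, -0.1188, 0.14]
eef_rot: [0.064, 0.998, -0.0, 0.0]
contact_force: [0.3, -0.7, -0.4]
finger_gap: 0.499
finger_force: 50.9
```

apply_moves(
  targets=[
    {"tx":0.12,"ty":-0.8,"tz":0,"ax":0,"ay":0,"az":0,"gripper":-1},
    {"tx":0.2,"ty":-1.4,"tz":0,"ax":0,"ay":0,"az":0,"gripper":-1},
    {"tx":0.23,"ty":-1.75,"tz":0,"ax":0,"ay":0,"az":0,"gripper":-1},
    {"tx":0.23,"ty":-1.85,"tz":0,"ax":0,"ay":0,"az":0,"gripper":-1},
    {"tx":0.23,"ty":-1.85,"tz":0,"ax":0,"ay":0,"az":0,"gripper":-1},
    {"tx":0.23,"ty":-1.85,"tz":0,"ax":0,"ay":0,"az":0,"gripper":-1},
  ],
)

```text
t: 11.6
tcp_pos: [0.509, -0.1871, 0.1396]
eef_rot: [0.063, 0.998, 0.001, 0.0]
contact_force: [-0.0, 0.3, -0.2]
finger_gap: 0.498
finger_force: 50.9
```

```bash
python3 -c "
from h import *
plan([.511,-.190,.010],[.127,.992])"
```

```text
t 11.6 tcp [ 0.509  -0.1871  0.1396] F [-0.   0.3 -0.2] gap 0.498
txyz [-0.058 -0.07   3.24 ] axyz [0.011 0.    0.01 ]
```

apply_moves(
  targets=[
    {"tx":-0.05,"ty":-0.07,"tz":0.4,"ax":0,"ay":0,"az":0,"gripper":-1},
    {"tx":-0.05,"ty":-0.07,"tz":1.0,"ax":0,"ay":0,"az":0,"gripper":-1},
    {"tx":-0.05,"ty":-0.07,"tz":1.6,"ax":0,"ay":0,"az":0,"gripper":-1},
    {"tx":-0.05,"ty":-0.07,"tz":2.2,"ax":0,"ay":0,"az":0,"gripper":-1},
    {"tx":-0.05,"ty":-0.07,"tz":2.7,"ax":0,"ay":0,"az":0,"gripper":-1},
    {"tx":-0.05,"ty":-0.07,"tz":3.0,"ax":0,"ay":0,"az":0,"gripper":-1},
    {"tx":-0.05,"ty":-0.07,"tz":3.0,"ax":0,"ay":0,"az":0,"gripper":-1},
    {"tx":-0.05,"ty":-0.07,"tz":3.0,"ax":0,"ay":0,"az":0,"gripper":-1},
  ],
)

```text
t: 12.27
tcp_pos: [0.5106, -0.1904, 0.0195]
eef_rot: [0.063, 0.998, 0.0, -0.0]
contact_force: [1.1, 0.2, -0.9]
finger_gap: 0.496
finger_force: 50.9
```

```bash
python3 -c "
from h import *
plan([.511,-.190,.010],[.127,.992])"
```

```text
t 12.27 tcp [ 0.5106 -0.1904  0.0195] F [ 1.1  0.2 -0.9] gap 0.496
txyz [-0.008  0.012  0.237] axyz [ 0.005 -0.006  0.014]
```

apply_moves(
  targets=[
    {"tx":0,"ty":0,"tz":0.12,"ax":0,"ay":0,"az":0,"gripper":-1},
    {"tx":0,"ty":0,"tz":0.2,"ax":0,"ay":0,"az":0,"gripper":-1},
    {"tx":0,"ty":0,"tz":0.24,"ax":0,"ay":0,"az":0,"gripper":-1},
    {"tx":0,"ty":0,"tz":0.24,"ax":0,"ay":0,"az":0,"gripper":-1},
    {"tx":0,"ty":0,"tz":0.24,"ax":0,"ay":0,"az":0,"gripper":0.1},
    {"tx":0,"ty":0,"tz":0.24,"ax":0,"ay":0,"az":0,"gripper":0.4},
    {"tx":0,"ty":0,"tz":0.24,"ax":0,"ay":0,"az":0,"gripper":1},
    {"tx":0,"ty":0,"tz":0.24,"ax":0,"ay":0,"az":0,"gripper":1},
    {"tx":0,"ty":0,"tz":0.24,"ax":0,"ay":0,"az":0,"gripper":1},
    {"tx":0,"ty":0,"tz":0,"ax":0,"ay":0,"az":0,"gripper":1},
    {"tx":0,"ty":0,"tz":-0.6,"ax":0,"ay":0,"az":0,"gripper":1},
    {"tx":0,"ty":0,"tz":-1.4,"ax":0,"ay":0,"az":0,"gripper":1},
  ],
)

```text
t: 13.27
tcp_pos: [0.5081, -0.1909, 0.0748]
eef_rot: [0.064, 0.998, 0.0, -0.003]
contact_force: [1.0, 0.2, 1.6]
finger_gap: 0.998
finger_force: 0.0
```

apply_moves(
  targets=[
    {"tx":0,"ty":0,"tz":-0.8,"ax":0,"ay":0,"az":0,"gripper":1},
    {"tx":0,"ty":0,"tz":-1.4,"ax":0,"ay":0,"az":0,"gripper":1},
    {"tx":0,"ty":0,"tz":-1.4,"ax":0,"ay":0,"az":0,"gripper":1},
    {"tx":0,"ty":0,"tz":-1.4,"ax":0,"ay":0,"az":0,"gripper":1},
  ],
)

```text
t: 13.6
tcp_pos: [0.5116, -0.192, 0.1338]
eef_rot: [0.064, 0.998, -0.0, 0.002]
contact_force: [-0.3, 0.4, -0.6]
finger_gap: 0.999
finger_force: 0.0
```

```bash
cat >> h.py <<'E'
def tops(c,rack=((.4395,-.181,.096),(.511,-.19,.082),(.5825,-.1995,.068),(.6545,-.2085,.072))):
    P=cloud(c)
    for x,y,h in rack:
        m=(np.hypot(P[...,0]-x,P[...,1]-y)<.035)&(abs(P[...,2]-h)<.009)
        if m.sum()>20:
            q=P[m]; r=cv2.minAreaRect(q[:,:2].astype(np.float32)); print("top at",np.round(r[0],4),"size",np.round(r[1],3),"z",np.median(q[:,2]).round(4),m.sum())
E
python3 -c "
from h import *
plan([.523,.192,.115],[.0915,.9958]); c=robot.capture('scene'); tops(c)"
```

```text
t 13.6 tcp [ 0.5116 -0.192   0.1338] F [-0.3  0.4 -0.6] gap 0.999
txyz [0.94  9.557 0.465] axyz [-0.     0.041 -0.343]
top at [ 0.4386 -0.1749] size [0.023 0.02 ] z 0.0923 71
top at [ 0.5088 -0.1914] size [0.044 0.043] z 0.0818 277
```

apply_moves(
  targets=[
    {"tx":0.05,"ty":0.4,"tz":0,"ax":0,"ay":0,"az":-0.1,"gripper":1},
    {"tx":0.12,"ty":1.3,"tz":0,"ax":0,"ay":0,"az":-0.3,"gripper":1},
    {"tx":0.22,"ty":2.3,"tz":0,"ax":0,"ay":0,"az":-0.34,"gripper":1},
    {"tx":0.32,"ty":3.3,"tz":0,"ax":0,"ay":0,"az":-0.34,"gripper":1},
    {"tx":0.42,"ty":4.3,"tz":0,"ax":0,"ay":0,"az":-0.34,"gripper":1},
    {"tx":0.52,"ty":5.3,"tz":0,"ax":0,"ay":0,"az":-0.34,"gripper":1},
    {"tx":0.62,"ty":6.3,"tz":0,"ax":0,"ay":0,"az":-0.34,"gripper":1},
    {"tx":0.72,"ty":7.3,"tz":0,"ax":0,"ay":0,"az":-0.34,"gripper":1},
    {"tx":0.82,"ty":8.3,"tz":0,"ax":0,"ay":0,"az":-0.34,"gripper":1},
    {"tx":0.9,"ty":9.1,"tz":0,"ax":0,"ay":0,"az":-0.34,"gripper":1},
    {"tx":0.93,"ty":9.45,"tz":0,"ax":0,"ay":0,"az":-0.34,"gripper":1},
    {"tx":0.93,"ty":9.53,"tz":0,"ax":0,"ay":0,"az":-0.34,"gripper":1},
  ],
)

```text
t: 14.65
tcp_pos: [0.5197, 0.1959, 0.1301]
eef_rot: [0.042, 0.999, 0.0, -0.001]
contact_force: [-0.1, -0.2, 0.3]
finger_gap: 0.993
finger_force: 0.0
```

apply_moves(
  targets=[
    {"tx":0,"ty":0,"tz":0.3,"ax":0,"ay":0,"az":0,"gripper":1},
    {"tx":0,"ty":0,"tz":0.4,"ax":0,"ay":0,"az":0,"gripper":1},
    {"tx":0,"ty":0,"tz":0.4,"ax":0,"ay":0,"az":0,"gripper":1},
    {"tx":0,"ty":0,"tz":0.4,"ax":0,"ay":0,"az":0,"gripper":1},
  ],
)

```text
t: 14.98
tcp_pos: [0.5215, 0.1885, 0.1147]
eef_rot: [0.048, 0.999, -0.001, -0.001]
contact_force: [-0.1, -0.2, 0.2]
finger_gap: 1.001
finger_force: 0.0
```

```bash
python3 -c "
from h import *
plan([.523,.192,-.001],[.0915,.9958])"
```

```text
t 14.98 tcp [0.5215 0.1885 0.1147] F [-0.1 -0.2  0.2] gap 1.001
txyz [-0.034  0.095  2.893] axyz [-0.016 -0.014 -0.038]
```

apply_moves(
  targets=[
    {"tx":-0.03,"ty":0.08,"tz":0.3,"ax":0,"ay":0,"az":0,"gripper":1},
    {"tx":-0.03,"ty":0.08,"tz":0.8,"ax":0,"ay":0,"az":0,"gripper":1},
    {"tx":-0.03,"ty":0.08,"tz":1.4,"ax":0,"ay":0,"az":0,"gripper":1},
    {"tx":-0.03,"ty":0.08,"tz":2.0,"ax":0,"ay":0,"az":0,"gripper":1},
    {"tx":-0.03,"ty":0.08,"tz":2.5,"ax":0,"ay":0,"az":0,"gripper":1},
    {"tx":-0.03,"ty":0.08,"tz":2.8,"ax":0,"ay":0,"az":0,"gripper":1},
    {"tx":-0.03,"ty":0.08,"tz":2.9,"ax":0,"ay":0,"az":0,"gripper":1},
    {"tx":-0.03,"ty":0.08,"tz":2.9,"ax":0,"ay":0,"az":0,"gripper":1},
  ],
)

```text
t: 15.65
tcp_pos: [0.5229, 0.1938, -0.0013]
eef_rot: [0.046, 0.999, -0.0, -0.001]
contact_force: [-0.0, -0.2, -0.2]
finger_gap: 0.999
finger_force: 0.0
```

apply_moves(
  targets=[
    {"tx":0,"ty":0,"tz":0,"ax":0,"ay":0,"az":0,"gripper":0.5},
    {"tx":0,"ty":0,"tz":0,"ax":0,"ay":0,"az":0,"gripper":0.5},
    {"tx":0,"ty":0,"tz":0,"ax":0,"ay":0,"az":0,"gripper":0.3},
    {"tx":0,"ty":0,"tz":0,"ax":0,"ay":0,"az":0,"gripper":-1},
    {"tx":0,"ty":0,"tz":0,"ax":0,"ay":0,"az":0,"gripper":-1},
    {"tx":0,"ty":0,"tz":0,"ax":0,"ay":0,"az":0,"gripper":-1},
    {"tx":0,"ty":0,"tz":0,"ax":0,"ay":0,"az":0,"gripper":-1},
    {"tx":0,"ty":0,"tz":0,"ax":0,"ay":0,"az":0,"gripper":-1},
  ],
)

```text
t: 16.32
tcp_pos: [0.5246, 0.1945, 0.0014]
eef_rot: [0.046, 0.999, 0.001, 0.001]
contact_force: [-1.4, -1.0, 5.5]
finger_gap: 0.636
finger_force: 52.4
```

```bash
python3 -c "
from h import *
plan([.5825,-.1995,.125],[.127,.992])"
```

```text
t 16.32 tcp [0.5246 0.1945 0.0014] F [-1.4 -1.   5.5] gap 0.636
txyz [-2.355 -9.672 -3.096] axyz [0.012 0.022 0.336]
```

apply_moves(
  targets=[
    {"tx":0,"ty":0,"tz":-0.15,"ax":0,"ay":0,"az":0,"gripper":-1},
    {"tx":0,"ty":0,"tz":-0.4,"ax":0,"ay":0,"az":0,"gripper":-1},
    {"tx":0,"ty":0,"tz":-0.8,"ax":0,"ay":0,"az":0,"gripper":-1},
    {"tx":0,"ty":0,"tz":-0.8,"ax":0,"ay":0,"az":0,"gripper":-1},
    {"tx":0,"ty":0,"tz":-0.8,"ax":0,"ay":0,"az":0,"gripper":-1},
  ],
)

```text
t: 16.73
tcp_pos: [0.5245, 0.195, 0.033]
eef_rot: [0.046, 0.999, 0.001, 0.001]
contact_force: [0.6, -0.4, -0.9]
finger_gap: 0.634
finger_force: 52.9
```

```bash
python3 -c "
from h import *
plan([.5825,-.1995,.125],[.127,.992])
c=robot.capture('scene'); P=cloud(c); m=(np.hypot(P[...,0]-.5246,P[...,1]-.1945)<.033)
hsv=cv2.cvtColor(c['img'],cv2.COLOR_RGB2HSV); w=m&(hsv[...,1]>70)&(hsv[...,0]<25)&(hsv[...,2]>80)&(P[...,2]<.12); print('wood z',np.percentile(P[w][:,2],[1,10,50,90,98]).round(3))
cv2.imwrite('pics/s8.png',cv2.resize(c['img'][220:370,300:450,::-1],None,fx=4,fy=4,interpolation=cv2.INTER_CUBIC))"
```

```text
t 16.73 tcp [0.5245 0.195  0.033 ] F [ 0.6 -0.4 -0.9] gap 0.634
txyz [-2.355 -9.684 -2.313] axyz [0.018 0.025 0.339]
wood z [0.009 0.014 0.098 0.104 0.106]
```

View pics/s8.png

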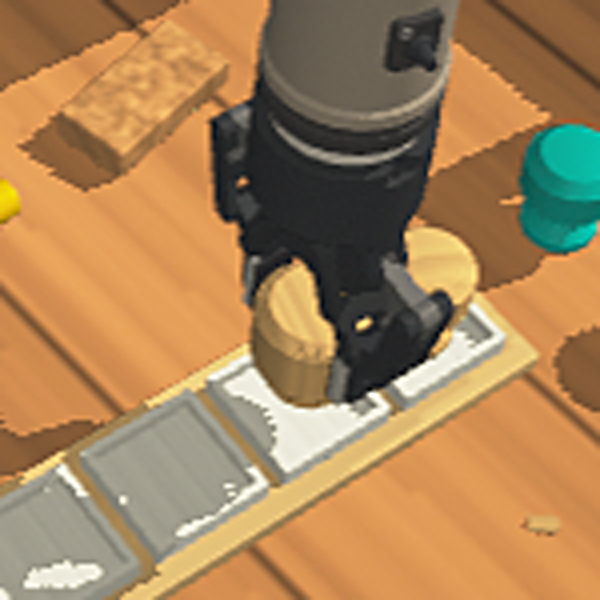

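The foot block is lifted clear and level, with its top at 0.104 as expected.

apply_moves(
  targets=[
    {"tx":0,"ty":0,"tz":-0.5,"ax":0,"ay":0,"az":0,"gripper":-1},
    {"tx":0,"ty":0,"tz":-1.2,"ax":0,"ay":0,"az":0,"gripper":-1},
    {"tx":-0.1,"ty":-0.4,"tz":-1.9,"ax":0,"ay":0,"az":0.1,"gripper":-1},
    {"tx":-0.29,"ty":-1.2,"tz":-2.3,"ax":0,"ay":0,"az":0.3,"gripper":-1},
    {"tx":-0.53,"ty":-2.2,"tz":-2.3,"ax":0,"ay":0,"az":0.34,"gripper":-1},
    {"tx":-0.78,"ty":-3.2,"tz":-2.3,"ax":0,"ay":0,"az":0.34,"gripper":-1},
    {"tx":-1.02,"ty":-4.2,"tz":-2.3,"ax":0,"ay":0,"az":0.34,"gripper":-1},
    {"tx":-1.26,"ty":-5.2,"tz":-2.3,"ax":0,"ay":0,"az":0.34,"gripper":-1},
    {"tx":-1.5,"ty":-6.2,"tz":-2.3,"ax":0,"ay":0,"az":0.34,"gripper":-1},
    {"tx":-1.75,"ty":-7.2,"tz":-2.3,"ax":0,"ay":0,"az":0.34,"gripper":-1},
    {"tx":-2.0,"ty":-8.2,"tz":-2.3,"ax":0,"ay":0,"az":0.34,"gripper":-1},
    {"tx":-2.2,"ty":-9.0,"tz":-2.3,"ax":0,"ay":0,"az":0.34,"gripper":-1},
  ],
)

```text
t: 17.78
tcp_pos: [0.577, -0.176, 0.1227]
eef_rot: [0.065, 0.998, -0.001, -0.001]
contact_force: [0.4, -0.1, -0.6]
finger_gap: 0.635
finger_force: 53.2
```

apply_moves(
  targets=[
    {"tx":-0.1,"ty":-0.4,"tz":0,"ax":0,"ay":0,"az":0,"gripper":-1},
    {"tx":-0.16,"ty":-0.65,"tz":0,"ax":0,"ay":0,"az":0,"gripper":-1},
    {"tx":-0.16,"ty":-0.65,"tz":0,"ax":0,"ay":0,"az":0,"gripper":-1},
    {"tx":-0.16,"ty":-0.65,"tz":0,"ax":0,"ay":0,"az":0,"gripper":-1},
    {"tx":-0.16,"ty":-0.65,"tz":0,"ax":0,"ay":0,"az":0,"gripper":-1},
  ],
)

```text
t: 18.2
tcp_pos: [0.5811, -0.1959, 0.123]
eef_rot: [0.062, 0.998, 0.001, -0.001]
contact_force: [-0.3, 0.8, -0.7]
finger_gap: 0.638
finger_force: 53.2
```

```bash
python3 -c "
from h import *
plan([.5825,-.1995,-.0015],[.127,.992])"
```

```text
t 18.2 tcp [ 0.5811 -0.1959  0.123 ] F [-0.3  0.8 -0.7] gap 0.638
txyz [-0.05  -0.09   3.112] axyz [ 0.019 -0.011  0.027]
```

apply_moves(
  targets=[
    {"tx":-0.05,"ty":-0.09,"tz":0.3,"ax":0,"ay":0,"az":0,"gripper":-1},
    {"tx":-0.05,"ty":-0.09,"tz":0.9,"ax":0,"ay":0,"az":0,"gripper":-1},
    {"tx":-0.05,"ty":-0.09,"tz":1.5,"ax":0,"ay":0,"az":0,"gripper":-1},
    {"tx":-0.05,"ty":-0.09,"tz":2.1,"ax":0,"ay":0,"az":0,"gripper":-1},
    {"tx":-0.05,"ty":-0.09,"tz":2.6,"ax":0,"ay":0,"az":0,"gripper":-1},
    {"tx":-0.05,"ty":-0.09,"tz":2.85,"ax":0,"ay":0,"az":0,"gripper":-1},
    {"tx":-0.05,"ty":-0.09,"tz":2.85,"ax":0,"ay":0,"az":0,"gripper":-1},
    {"tx":-0.05,"ty":-0.09,"tz":2.85,"ax":0,"ay":0,"az":0,"gripper":-1},
  ],
)

```text
t: 18.87
tcp_pos: [0.5826, -0.2019, 0.0093]
eef_rot: [0.063, 0.998, 0.0, -0.0]
contact_force: [0.5, -0.3, -1.5]
finger_gap: 0.635
finger_force: 53.2
```

```bash
python3 -c "
from h import *
plan([.5825,-.1995,-.0015],[.127,.992])"
```

```text
t 18.87 tcp [ 0.5826 -0.2019  0.0093] F [ 0.5 -0.3 -1.5] gap 0.635
txyz [0.009 0.059 0.27 ] axyz [ 0.003 -0.005  0.008]
```

apply_moves(
  targets=[
    {"tx":0,"ty":0.05,"tz":0.12,"ax":0,"ay":0,"az":0,"gripper":-1},
    {"tx":0,"ty":0.05,"tz":0.2,"ax":0,"ay":0,"az":0,"gripper":-1},
    {"tx":0,"ty":0.05,"tz":0.27,"ax":0,"ay":0,"az":0,"gripper":-1},
    {"tx":0,"ty":0.05,"tz":0.27,"ax":0,"ay":0,"az":0,"gripper":-1},
    {"tx":0,"ty":0.05,"tz":0.27,"ax":0,"ay":0,"az":0,"gripper":0.4},
    {"tx":0,"ty":0.05,"tz":0.27,"ax":0,"ay":0,"az":0,"gripper":0.7},
    {"tx":0,"ty":0.05,"tz":0.27,"ax":0,"ay":0,"az":0,"gripper":1},
    {"tx":0,"ty":0.05,"tz":0.27,"ax":0,"ay":0,"az":0,"gripper":1},
    {"tx":0,"ty":0.05,"tz":0.27,"ax":0,"ay":0,"az":0,"gripper":1},
    {"tx":0,"ty":0.05,"tz":0,"ax":0,"ay":0,"az":0,"gripper":1},
    {"tx":0,"ty":0.05,"tz":-0.6,"ax":0,"ay":0,"az":0,"gripper":1},
    {"tx":0,"ty":0.05,"tz":-1.4,"ax":0,"ay":0,"az":0,"gripper":1},
  ],
)

```text
t: 19.87
tcp_pos: [0.5807, -0.1999, 0.0647]
eef_rot: [0.064, 0.998, 0.0, -0.003]
contact_force: [-0.4, -0.1, -0.1]
finger_gap: 0.999
finger_force: 0.0
```

apply_moves(
  targets=[
    {"tx":0,"ty":0,"tz":-0.8,"ax":0,"ay":0,"az":0,"gripper":1},
    {"tx":0,"ty":0,"tz":-1.5,"ax":0,"ay":0,"az":0,"gripper":1},
    {"tx":0,"ty":0,"tz":-1.5,"ax":0,"ay":0,"az":0,"gripper":1},
    {"tx":0,"ty":0,"tz":-1.5,"ax":0,"ay":0,"az":0,"gripper":1},
  ],
)

```text
t: 20.2
tcp_pos: [0.5844, -0.2013, 0.1285]
eef_rot: [0.064, 0.998, -0.0, 0.003]
contact_force: [0.3, -0.3, -0.0]
finger_gap: 1.001
finger_force: 0.0
```

```bash
python3 -c "
from h import *
plan([.449,.197,.12],[.0915,.9958]); c=robot.capture('scene'); tops(c)"
```

```text
t 20.2 tcp [ 0.5844 -0.2013  0.1285] F [ 0.3 -0.3 -0. ] gap 1.001
txyz [4.626 9.444 0.187] axyz [-0.003  0.05  -0.345]
top at [ 0.4386 -0.1751] size [0.021 0.024] z 0.0921 74
top at [ 0.509  -0.1913] size [0.044 0.042] z 0.0817 277
top at [ 0.5802 -0.1966] size [0.053 0.054] z 0.0667 404
```

apply_moves(
  targets=[
    {"tx":0.2,"ty":0.4,"tz":0,"ax":0,"ay":0,"az":-0.1,"gripper":1},
    {"tx":0.6,"ty":1.2,"tz":0,"ax":0,"ay":0,"az":-0.3,"gripper":1},
    {"tx":1.03,"ty":2.1,"tz":0,"ax":0,"ay":0,"az":-0.34,"gripper":1},
    {"tx":1.47,"ty":3.0,"tz":0,"ax":0,"ay":0,"az":-0.34,"gripper":1},
    {"tx":1.9,"ty":3.9,"tz":0,"ax":0,"ay":0,"az":-0.34,"gripper":1},
    {"tx":2.35,"ty":4.8,"tz":0,"ax":0,"ay":0,"az":-0.34,"gripper":1},
    {"tx":2.8,"ty":5.7,"tz":0,"ax":0,"ay":0,"az":-0.34,"gripper":1},
    {"tx":3.23,"ty":6.6,"tz":0,"ax":0,"ay":0,"az":-0.34,"gripper":1},
    {"tx":3.67,"ty":7.5,"tz":0,"ax":0,"ay":0,"az":-0.34,"gripper":1},
    {"tx":4.1,"ty":8.4,"tz":0,"ax":0,"ay":0,"az":-0.34,"gripper":1},
    {"tx":4.45,"ty":9.1,"tz":0,"ax":0,"ay":0,"az":-0.34,"gripper":1},
    {"tx":4.6,"ty":9.42,"tz":0,"ax":0,"ay":0,"az":-0.34,"gripper":1},
  ],
)

```text
t: 21.25
tcp_pos: [0.4447, 0.2012, 0.1243]
eef_rot: [0.042, 0.999, 0.0, -0.002]
contact_force: [-0.1, -0.2, -0.5]
finger_gap: 1.002
finger_force: 0.0
```

apply_moves(
  targets=[
    {"tx":0,"ty":0,"tz":0.3,"ax":0,"ay":0,"az":0,"gripper":1},
    {"tx":0,"ty":0,"tz":0.3,"ax":0,"ay":0,"az":0,"gripper":1},
    {"tx":0,"ty":0,"tz":0.3,"ax":0,"ay":0,"az":0,"gripper":1},
    {"tx":0,"ty":0,"tz":0.3,"ax":0,"ay":0,"az":0,"gripper":1},
  ],
)

```text
t: 21.58
tcp_pos: [0.4479, 0.1954, 0.1131]
eef_rot: [0.047, 0.999, -0.001, -0.001]
contact_force: [-0.1, -0.3, -0.3]
finger_gap: 0.997
finger_force: 0.0
```

```bash
python3 -c "
from h import *
plan([.449,.1975,.001],[.0915,.9958])"
```

```text
t 21.58 tcp [0.4479 0.1954 0.1131] F [-0.1 -0.3 -0.3] gap 0.997
txyz [-0.025  0.058  2.803] axyz [-0.011 -0.011 -0.017]
```

apply_moves(
  targets=[
    {"tx":-0.02,"ty":0.03,"tz":0.3,"ax":0,"ay":0,"az":0,"gripper":1},
    {"tx":-0.02,"ty":0.03,"tz":0.8,"ax":0,"ay":0,"az":0,"gripper":1},
    {"tx":-0.02,"ty":0.03,"tz":1.4,"ax":0,"ay":0,"az":0,"gripper":1},
    {"tx":-0.02,"ty":0.03,"tz":2.0,"ax":0,"ay":0,"az":0,"gripper":1},
    {"tx":-0.02,"ty":0.03,"tz":2.5,"ax":0,"ay":0,"az":0,"gripper":1},
    {"tx":-0.02,"ty":0.03,"tz":2.75,"ax":0,"ay":0,"az":0,"gripper":1},
    {"tx":-0.02,"ty":0.03,"tz":2.8,"ax":0,"ay":0,"az":0,"gripper":1},
    {"tx":-0.02,"ty":0.03,"tz":2.8,"ax":0,"ay":0,"az":0,"gripper":1},
  ],
)

```text
t: 22.25
tcp_pos: [0.4493, 0.1971, 0.0016]
eef_rot: [0.047, 0.999, -0.0, -0.0]
contact_force: [-0.2, -0.3, 0.2]
finger_gap: 0.999
finger_force: 0.0
```

apply_moves(
  targets=[
    {"tx":0,"ty":0,"tz":0,"ax":0,"ay":0,"az":0,"gripper":0.4},
    {"tx":0,"ty":0,"tz":0,"ax":0,"ay":0,"az":0,"gripper":0.4},
    {"tx":0,"ty":0,"tz":0,"ax":0,"ay":0,"az":0,"gripper":0.2},
    {"tx":0,"ty":0,"tz":0,"ax":0,"ay":0,"az":0,"gripper":-1},
    {"tx":0,"ty":0,"tz":0,"ax":0,"ay":0,"az":0,"gripper":-1},
    {"tx":0,"ty":0,"tz":0,"ax":0,"ay":0,"az":0,"gripper":-1},
    {"tx":0,"ty":0,"tz":0,"ax":0,"ay":0,"az":0,"gripper":-1},
    {"tx":0,"ty":0,"tz":0,"ax":0,"ay":0,"az":0,"gripper":-1},
  ],
)

```text
t: 22.92
tcp_pos: [0.4502, 0.1981, 0.003]
eef_rot: [0.046, 0.999, 0.001, 0.001]
contact_force: [-0.5, -1.5, 7.1]
finger_gap: 0.558
finger_force: 51.9
```

apply_moves(
  targets=[
    {"tx":0,"ty":0,"tz":-0.15,"ax":0,"ay":0,"az":0,"gripper":-1},
    {"tx":0,"ty":0,"tz":-0.4,"ax":0,"ay":0,"az":0,"gripper":-1},
    {"tx":0,"ty":0,"tz":-0.8,"ax":0,"ay":0,"az":0,"gripper":-1},
    {"tx":0,"ty":0,"tz":-0.8,"ax":0,"ay":0,"az":0,"gripper":-1},
    {"tx":0,"ty":0,"tz":-0.8,"ax":0,"ay":0,"az":0,"gripper":-1},
  ],
)

```text
t: 23.33
tcp_pos: [0.4499, 0.1982, 0.0347]
eef_rot: [0.046, 0.999, 0.001, 0.001]
contact_force: [0.1, -0.4, -0.9]
finger_gap: 0.561
finger_force: 51.6
```

```bash
python3 -c "
from h import *
plan([.6545,-.2085,.13],[.127,.992])
c=robot.capture('scene'); P=cloud(c); m=(np.hypot(P[...,0]-.449,P[...,1]-.197)<.033)
hsv=cv2.cvtColor(c['img'],cv2.COLOR_RGB2HSV); w=m&(hsv[...,1]>70)&(hsv[...,0]<25)&(hsv[...,2]>80)&(P[...,2]<.13); print('wood z',np.percentile(P[w][:,2],[1,10,50,90,98]).round(3))
cv2.imwrite('pics/s9.png',cv2.resize(c['img'][200:350,330:480,::-1],None,fx=4,fy=4,interpolation=cv2.INTER_CUBIC))"
```

```text
t 23.33 tcp [0.4499 0.1982 0.0347] F [ 0.1 -0.4 -0.9] gap 0.561
txyz [-6.03  -9.652 -2.387] axyz [0.017 0.02  0.339]
wood z [0.011 0.053 0.099 0.106 0.109]
```

View pics/s9.png

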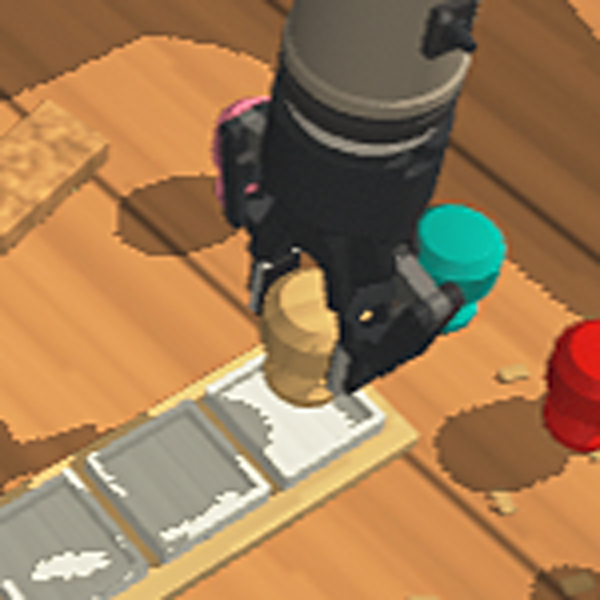

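The knob is lifted upright and clear of its dish, with its foot at about (300,390). I'm carrying it to the pocket next to the rack's post.

apply_moves(
  targets=[
    {"tx":0,"ty":0,"tz":-0.5,"ax":0,"ay":0,"az":0,"gripper":-1},
    {"tx":0,"ty":0,"tz":-1.2,"ax":0,"ay":0,"az":0,"gripper":-1},
    {"tx":-0.15,"ty":-0.25,"tz":-2.0,"ax":0,"ay":0,"az":0.1,"gripper":-1},
    {"tx":-0.5,"ty":-0.8,"tz":-2.4,"ax":0,"ay":0,"az":0.3,"gripper":-1},
    {"tx":-1.0,"ty":-1.6,"tz":-2.4,"ax":0,"ay":0,"az":0.34,"gripper":-1},
    {"tx":-1.5,"ty":-2.4,"tz":-2.4,"ax":0,"ay":0,"az":0.34,"gripper":-1},
    {"tx":-2.0,"ty":-3.2,"tz":-2.4,"ax":0,"ay":0,"az":0.34,"gripper":-1},
    {"tx":-2.5,"ty":-4.0,"tz":-2.4,"ax":0,"ay":0,"az":0.34,"gripper":-1},
    {"tx":-3.0,"ty":-4.8,"tz":-2.4,"ax":0,"ay":0,"az":0.34,"gripper":-1},
    {"tx":-3.5,"ty":-5.6,"tz":-2.4,"ax":0,"ay":0,"az":0.34,"gripper":-1},
    {"tx":-4.0,"ty":-6.4,"tz":-2.4,"ax":0,"ay":0,"az":0.34,"gripper":-1},
    {"tx":-4.5,"ty":-7.2,"tz":-2.4,"ax":0,"ay":0,"az":0.34,"gripper":-1},
  ],
)

```text
t: 24.38
tcp_pos: [0.6017, -0.1071, 0.1283]
eef_rot: [0.064, 0.998, 0.0, -0.001]
contact_force: [0.7, 1.2, -0.5]
finger_gap: 0.563
finger_force: 51.9
```

apply_moves(
  targets=[
    {"tx":-0.5,"ty":-0.8,"tz":0,"ax":0,"ay":0,"az":0,"gripper":-1},
    {"tx":-0.95,"ty":-1.55,"tz":0,"ax":0,"ay":0,"az":0,"gripper":-1},
    {"tx":-1.3,"ty":-2.1,"tz":0,"ax":0,"ay":0,"az":0,"gripper":-1},
    {"tx":-1.45,"ty":-2.4,"tz":0,"ax":0,"ay":0,"az":0,"gripper":-1},
    {"tx":-1.45,"ty":-2.4,"tz":0,"ax":0,"ay":0,"az":0,"gripper":-1},
    {"tx":-1.45,"ty":-2.4,"tz":0,"ax":0,"ay":0,"az":0,"gripper":-1},
    {"tx":-1.45,"ty":-2.4,"tz":0,"ax":0,"ay":0,"az":0,"gripper":-1},
  ],
)

```text
t: 24.97
tcp_pos: [0.6467, -0.2056, 0.1288]
eef_rot: [0.063, 0.998, 0.001, -0.001]
contact_force: [-0.0, 0.6, -0.7]
finger_gap: 0.558
finger_force: 51.9
```

```bash
python3 -c "
from h import *
plan([.6545,-.2085,0],[.127,.992])"
```

```text
t 24.97 tcp [ 0.6467 -0.2056  0.1288] F [-0.   0.6 -0.7] gap 0.558
txyz [-0.207 -0.056  3.219] axyz [ 0.021 -0.017  0.019]
```

apply_moves(
  targets=[
    {"tx":-0.2,"ty":-0.05,"tz":0.3,"ax":0,"ay":0,"az":0,"gripper":-1},
    {"tx":-0.2,"ty":-0.05,"tz":0.9,"ax":0,"ay":0,"az":0,"gripper":-1},
    {"tx":-0.2,"ty":-0.05,"tz":1.5,"ax":0,"ay":0,"az":0,"gripper":-1},
    {"tx":-0.2,"ty":-0.05,"tz":2.1,"ax":0,"ay":0,"az":0,"gripper":-1},
    {"tx":-0.2,"ty":-0.05,"tz":2.7,"ax":0,"ay":0,"az":0,"gripper":-1},
    {"tx":-0.2,"ty":-0.05,"tz":2.95,"ax":0,"ay":0,"az":0,"gripper":-1},
    {"tx":-0.2,"ty":-0.05,"tz":2.95,"ax":0,"ay":0,"az":0,"gripper":-1},
    {"tx":-0.2,"ty":-0.05,"tz":2.95,"ax":0,"ay":0,"az":0,"gripper":-1},
  ],
)

```text
t: 25.63
tcp_pos: [0.6551, -0.2103, 0.0114]
eef_rot: [0.063, 0.998, 0.0, -0.0]
contact_force: [0.4, -0.1, -0.5]
finger_gap: 0.559
finger_force: 51.8
```

```bash
python3 -c "
from h import *
plan([.6545,-.2085,0],[.127,.992])"
```

```text
t 25.63 tcp [ 0.6551 -0.2103  0.0114] F [ 0.4 -0.1 -0.5] gap 0.559
txyz [0.021 0.043 0.284] axyz [ 0.004 -0.004  0.01 ]
```

apply_moves(
  targets=[
    {"tx":0,"ty":0.04,"tz":0.12,"ax":0,"ay":0,"az":0,"gripper":-1},
    {"tx":0,"ty":0.04,"tz":0.2,"ax":0,"ay":0,"az":0,"gripper":-1},
    {"tx":0,"ty":0.04,"tz":0.28,"ax":0,"ay":0,"az":0,"gripper":-1},
    {"tx":0,"ty":0.04,"tz":0.28,"ax":0,"ay":0,"az":0,"gripper":-1},
    {"tx":0,"ty":0.04,"tz":0.28,"ax":0,"ay":0,"az":0,"gripper":0.3},
    {"tx":0,"ty":0.04,"tz":0.28,"ax":0,"ay":0,"az":0,"gripper":0.6},
    {"tx":0,"ty":0.04,"tz":0.28,"ax":0,"ay":0,"az":0,"gripper":1},
    {"tx":0,"ty":0.04,"tz":0.28,"ax":0,"ay":0,"az":0,"gripper":1},
    {"tx":0,"ty":0.04,"tz":0.28,"ax":0,"ay":0,"az":0,"gripper":1},
    {"tx":0,"ty":0.04,"tz":0,"ax":0,"ay":0,"az":0,"gripper":1},
    {"tx":0,"ty":0.04,"tz":-0.6,"ax":0,"ay":0,"az":0,"gripper":1},
    {"tx":0,"ty":0.04,"tz":-1.4,"ax":0,"ay":0,"az":0,"gripper":1},
  ],
)

```text
t: 26.63
tcp_pos: [0.653, -0.2089, 0.0664]
eef_rot: [0.064, 0.998, 0.001, -0.003]
contact_force: [-0.1, 0.3, -0.7]
finger_gap: 0.996
finger_force: 0.0
```

apply_moves(
  targets=[
    {"tx":0,"ty":0,"tz":-0.9,"ax":0,"ay":0,"az":0,"gripper":1},
    {"tx":0,"ty":0,"tz":-1.8,"ax":0,"ay":0,"az":0,"gripper":1},
    {"tx":0,"ty":0,"tz":-2.4,"ax":0,"ay":0,"az":0,"gripper":1},
    {"tx":0,"ty":0,"tz":-2.4,"ax":0,"ay":0,"az":0,"gripper":1},
    {"tx":0,"ty":0,"tz":-2.4,"ax":0,"ay":0,"az":0,"gripper":1},
  ],
)

```text
t: 27.05
tcp_pos: [0.6564, -0.2104, 0.1668]
eef_rot: [0.064, 0.998, -0.0, 0.003]
contact_force: [-0.9, 0.8, -0.4]
finger_gap: 1.001
finger_force: 0.0
```

```bash
python3 -c "
from h import *
plan([.6545,-.2085,.15],[.127,.992]); c=robot.capture('scene'); tops(c)
cv2.imwrite('pics/s10.png',cv2.resize(c['img'][90:290,130:380,::-1],None,fx=3,fy=3,interpolation=cv2.INTER_CUBIC))"
```

```text
t 27.05 tcp [ 0.6564 -0.2104  0.1668] F [-0.9  0.8 -0.4] gap 1.001
txyz [0.055 0.04  0.418] axyz [-0.004  0.048 -0.004]
top at [ 0.439  -0.1753] size [0.022 0.02 ] z 0.0924 71
top at [ 0.5092 -0.1908] size [0.045 0.043] z 0.0819 282
top at [ 0.5806 -0.1969] size [0.053 0.053] z 0.0666 405
top at [ 0.6532 -0.2052] size [0.041 0.047] z 0.0687 285
```

View pics/s10.png

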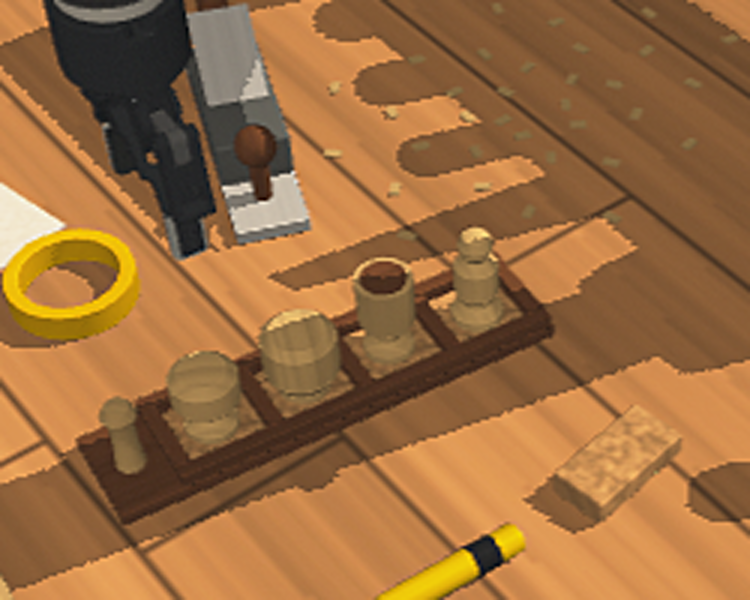

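The picture shows all four upright in their pockets, from the rack's post outwards: knob (203,395), foot (300,355), eggcup (385,310), finial (475,280). The gripper is clear of them.

```bash
python3 -c "
from station import robot
print(robot.close_job())"
```

```text
the job is handed in; nothing more can be done
None
```

All four turnings stand upright and free in the rack in reverse order (knob next to the rack's post, then foot, eggcup and finial), and the job was handed in at about 27 s.

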